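# Set a test plate on the lab jack and raise it to the force sensor

## Robot

A 6-joint arm with a two-finger parallel gripper is mounted at the origin on the work surface. World frame = base frame: x ahead of the robot, y to its left, z up, the work surface at z = 0. Lengths are in m, angles in rad, forces in N, time in s.
With the tool pointing down it reaches from about 0.375 to 0.9 m from the base axis. Payload 3.1 kg.
Tool frame: the origin (TCP) lies midway between the tips of the shut fingers; the grasp point (between the pads) lies pinch_z behind it (pinch_z is the distance from the TCP to the grasp point, in m); y points along the fingers, z is the direction in which the jaws open and shut, and the axes are right-handed (so a half turn about y gives the same grasp; the last joint's range is limited). The gripper opens to 87 mm and grips with 3 to 60 N. Pads are 19 mm wide; open, the fingers measure 117 mm over their backs; the gripper's body (75 mm by 190 mm) begins 51 mm behind the grasp point.
Start: joints at [-1.339, 0.527, 1.433, -0, 1.181, -0.178], TCP at [0.249, -0.573, 0.186] pointing down, gripper open.
Joint ranges: [-3.08, 3.08], [-0.75, 2.2], [0.22, 2.44], [-1.43, 4.57], [0, 2.65], [-2.85, 2.85]. Speed limits (rad/s): [2.79, 2.79, 3.14, 3.14, 3.14, 3.14].

## Interface

Orientations are given as a unit quaternion [x, y, z, w].
In Python, from rig import get_obs, camera, hand_in, pinch_z gives the robot as it stands. The module is installed in compiled form; this text tells all that it offers.
- The arm moves only by the tool arm_command, never from a script. Its argument "plan" is a list of rows, each a list of 2 entries, a list of its own where there are three numbers: the shift along the world's x, y, z in units of 25 mm (1.0 is 25 mm), then the turn about the world's z in units of 5 degrees (1.0 is 5 degrees). A call has 1 to 5 rows; each row is the pose to reach, as a shift and turn from the pose commanded when the call began; what a row does not reach only later rows make up. A row lasts 1/10 s, in which the tool goes at most 50 mm and 8.59 degrees, less where a joint would pass 70% of its speed; a pose out of reach is approached as far as the arm can. A call with a gripper value outside its range is refused whole. "fingers" is the opening, from -1 (shut) to 1 (fully open), set as the call begins (left out, the last holds). The fingers move at their own pace and stop on an object; "force" is the grip in N (left out, the last holds). Time passes only in rows, so rows that repeat a pose let the fingers close. It gives the time, the measured TCP pose, the force and the opening at its end, in the units of the state.
- get_obs(): the state, without advancing time (a new reading comes with each control period).
- camera(name): name is "scene" or "top" or "wrist"; returns a dict with "pixels" (400x640x3 uint8, red, green, blue), "camera_matrix" (3x3 intrinsics, pixels), "R" (3x3) and "t" (3): a world point X has camera coordinates R X + t. Camera axes: x right, y down, z forward; pixel columns grow to the right and rows downward; lengths in m; the calibration is good to about 2 mm. A picture is of the moment at which its call begins. There is no depth.
- hand_in(): hands the job in, once; it reports no verdict.
The state is a dict: "time": time; "q": joint angles; "joint_velocities": joint speeds; "joint_torque": joint torques, N m; "position": TCP position; "tool_rot": TCP orientation; "ft_force": force on the tool from outside, world axes, zero at the start; "moment": the same for the moment, N m; "grip_width": finger opening in m.
Only numpy, scipy, OpenCV 4.12 (cv2) and the standard library are available. Lean on these libraries where they do the work, as an engineer would, in place of code of your own. Each camera call takes 0.05 s, during which the arm holds its last target.

## Task

Tip the aluminium plate that lies on the lab jack up on its end, so that it stands upright and flat against the fence on the platform. Then turn the jack's knob to raise it until the plate's top edge just touches the foot of the force sensor above: real contact, but the foot pushed up by no more than 4 mm. Let go of everything and leave the other things on the bench undisturbed.

Things in the scene. Friction and masses are not known exactly. Their poses are not given: they have to be found in the camera images.
- jack: Screw lab jack of bare aluminium, fixed to the bench; base about 140 x 120 mm. Origin on the bench, in line with the knob; its z is up, its x points away from the robot (turned up to 0.25 rad) towards the fence and the stand, the knob is on its -y side. All jack-frame numbers below are along these axes
- platform (a joint): Height (m) by which the jack's platform has risen, 0 at its lowest, at most 0.042; it rises only by turning the knob. The platform is a steel plate 120 x 120 x 8 mm, from 45 mm before the jack's origin (robot side) to 75 mm beyond it and 60 mm to either side; its top is 85 mm above the bench at 0
- fence_foot (a point): On the platform's top, at the foot of the fence's robot-side face, in its middle; axes parallel to the jack's. The fence is an upright steel strip on the platform, 100 mm wide (y), 45 mm high, 8 mm thick
- knob (a joint): Turn of the jack's knob (rad), 0 to 6, 0 at the start; clockwise, seen looking down on the knob, is positive and raises the platform 7 mm per rad (a full turn lifts 44 mm). Stiff (0.14 N m) and stays where it is left, with no spring-back
- knob_grip (a point): Where to grip the off-white T-shaped knob: on its axis, in the upper half of its bar. The axis (this point's z, out of the knob) is fixed and leans 35 degrees from vertical towards the jack's -y side. The bar is 70 mm long (this point's x), 16 mm thick (its y), 36 mm high: 13 mm above this point and 23 mm below, down to a 40 mm disc. At knob 0 the bar is parallel to the jack's x
- plate: Loose aluminium plate, 100 (its x) x 64 (y) x 20 mm (z), about 0.35 kg, flat on the platform, up to 8 mm off its middle and 0.06 rad askew. Origin: centre of its underside. Its x points to the fence, 15 to 30 mm short of it; the near end overhangs the platform by 15 to 30 mm, free beneath. Tipped up against the fence, it stands 100 mm tall, origin 20 mm before the fence, 50 mm above the platform
- foot_face (a point): Centre of the underside of the flat steel foot under the grey force sensor, above the fence side of the platform; 34 mm (jack x) x 56 mm (y) x 8 mm. It is 195 to 206 mm above the bench at the start, 10 to 21 mm above where the upright plate's top edge comes with the platform at its lowest. Above it stand a 12 mm stem and, 56 mm over its underside, the sensor's housing 40 x 56 x 70 mm, held by a post behind the jack
- foot (a joint): Height (m) by which the sensor's foot has been pushed up from its hanging rest, 0 to 0.016; it weighs 0.1 kg and a soft spring adds 0.1 N per mm
- flask: Bystander, to be left alone: steel flask, 90 mm wide, 180 mm tall. Origin: centre of its underside
- mug: Bystander, to be left alone: white mug, 80 mm wide, 95 mm tall. Origin: centre of its underside
- weight: Bystander, to be left alone: brass weight with a small grip on top, 56 mm wide, 66 mm tall. Origin: centre of its underside
- tape: Bystander, to be left alone: roll of paper tape lying flat, 84 mm wide, 24 mm tall. Origin: centre of its underside
- driver: Bystander, to be left alone: screwdriver lying on the bench, under 40 mm tall
Mind the look-alikes: they are no part of the job. Leave any blue or yellow look-alike of the plate alone.

How it is judged:
On the way:
1. the plate stands on its end on the platform, against the fence (angle between the x axis of plate and the z axis of jack, either way round below 0.07 rad and x of plate in the frame of fence_foot between -0.026 and 0.006 m and z of plate in the frame of fence_foot between 0.045 and 0.055 m and y of plate in the frame of fence_foot between -0.035 and 0.035 m), for 0.2 s.
At the end, for the whole second after the job is handed in: The plate stands at rest on its end on the platform, within 4 degrees of upright, within 6 mm of flush with the fence and within 35 mm of the fence's middle; its top edge presses the sensor's foot with more than 0.2 N and the foot is pushed up by less than 4 mm (all of step 1 and contact force between plate and foot above 0.2 N and value of joint foot below 0.004 m and linear speed of plate below 0.01 m/s); the robot touches nothing.
It fails at once if a bystander (flask, mug, weight, tape roll or screwdriver) is shifted by more than 40 mm or knocked over (distance of any of flask, mug, weight, tape, driver from where it was at the start of the episode above 0.04 m or angle between any of flask, mug, weight, tape's own z axis and vertical above 0.6 rad).
It also fails if it takes over 72 s, if anything falls off the work surface, if the arm or the gripper's body presses on something with over 40 N, if the wrist force passes 120 N, or if a joint passes its speed limit or range.

## Working session

There is one attempt and no reset: what is moved stays moved. The work goes in short steps, Python scripts to look and compute and a tool call to move; the robot and the scene stay as the last step left them, time stands still between calls to the robot, and variables do not carry over. Pictures are saved under pics/ and viewed, and the job is handed in when it is done.

Besides the shell and the picture viewer there is one more tool, called after "Emit:" as name(argument=value, ...) on one line, values as JSON. arm_command: Moves the arm, as the interface text tells. Its arguments: {"type":"object","properties":{"plan":{"type":"array"},"fingers":{"type":"number"},"force":{"type":"number"}},"required":["plan"]}

```bash
mkdir -p pics; python3 - <<'E'
from rig import get_obs,camera,pinch_z
import cv2
print(pinch_z, get_obs())
for n in ["scene","top","wrist"]:
    c=camera(n); cv2.imwrite(f"pics/{n}0.png",c["pixels"][:,:,::-1]); print(n,c["camera_matrix"].tolist(),c["R"].round(4).tolist(),c["t"])
E
```

```text
0.0187 {'time': 0.0, 'q': array([-1.33952604e+00,  5.28437474e-01,  1.43392032e+00, -1.28081112e-05,
        1.18138546e+00, -1.78502514e-01]), 'joint_velocities': array([ 0.00026856,  0.00043311,  0.00056276,  0.00054492, -0.0008624 ,
       -0.00084005]), 'joint_torque': array([ 1.06510286e-04, -4.40040457e+01, -1.76591152e+01,  6.31790701e-02,
        5.81494952e-02, -1.75058503e-04]), 'position': array([ 0.24883231, -0.57244039,  0.18548362]), 'tool_rot': array([-0.14389092,  0.69307623, -0.69155628,  0.14384243]), 'ft_force': array([ 0.23448156,  0.41204405, -0.69578974]), 'moment': array([-0.01053323, -0.0379358 , -0.03425585]), 'grip_width': 0.08685258206462684}
scene [[479.2285495242303, 0.0, 318.8561561726068], [0.0, 479.2285495242303, 202.2611114431224], [0.0, 0.0, 1.0]] [[0.777, 0.6295, -0.0039], [0.4731, -0.588, -0.6561], [-0.4153, 0.5079, -0.7547]] [-0.57017754 -0.08016819  1.47781325]
top [[430.49027829431867, 0.0, 310.9421346201117], [0.0, 430.49027829431867, 193.86654591719937], [0.0, 0.0, 1.0]] [[0.0065, -0.9998, 0.0176], [-0.981, -0.0098, -0.1938], [0.194, -0.016, -0.9809]] [0.16320235 0.57882033 0.97405919]
wrist [[296.29069318948524, 0.0, 325.4342791710279], [0.0, 296.29069318948524, 196.6586552017383], [0.0, 0.0, 1.0]] [[0.3972, -0.9177, -0.0024], [-0.8761, -0.38, 0.2967], [-0.2732, -0.1157, -0.955]] [-0.62447007 -0.03443015  0.39387915]
```

View pics/scene0.png

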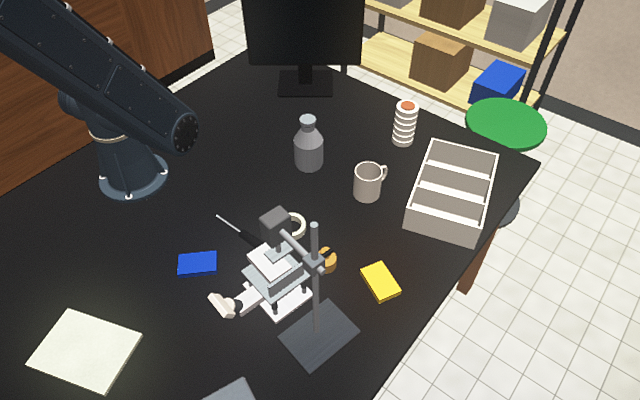

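View pics/top0.png

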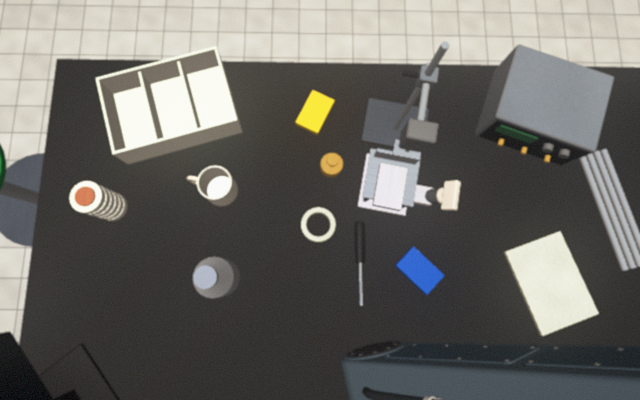

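View pics/wrist0.png

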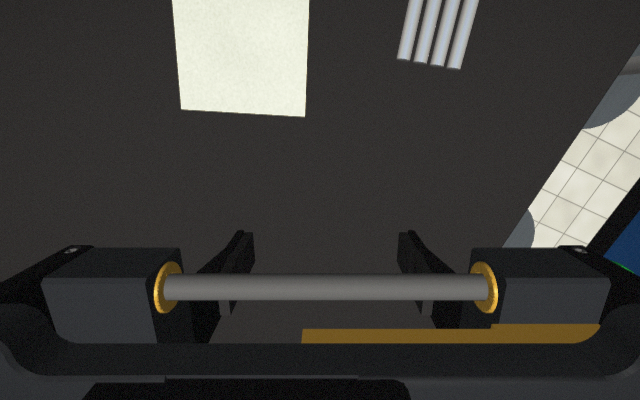

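```bash
python3 - <<'E'
import cv2,numpy as np
a=cv2.imread("pics/top0.png")[110:230,330:480]; b=cv2.imread("pics/scene0.png")[190:330,200:350]
cv2.imwrite("pics/z1.png",cv2.resize(a,None,fx=5,fy=5,interpolation=cv2.INTER_CUBIC)); cv2.imwrite("pics/z2.png",cv2.resize(b,None,fx=4,fy=4,interpolation=cv2.INTER_CUBIC))
from rig import get_obs
from scipy.spatial.transform import Rotation as R
print(R.from_quat(get_obs()['tool_rot']).as_matrix().round(3))
Rw=np.array([[0.3972, -0.9177, -0.0024], [-0.8761, -0.38, 0.2967], [-0.2732, -0.1157, -0.955]]);print(-Rw.T@[-0.62447007,-0.03443015,0.39387915])
E
```

```text
[[-0.917 -0.     0.398]
 [-0.398  0.002 -0.917]
 [-0.    -1.    -0.002]]
[ 0.32548304 -0.54058782  0.38487129]
```

View pics/z1.png

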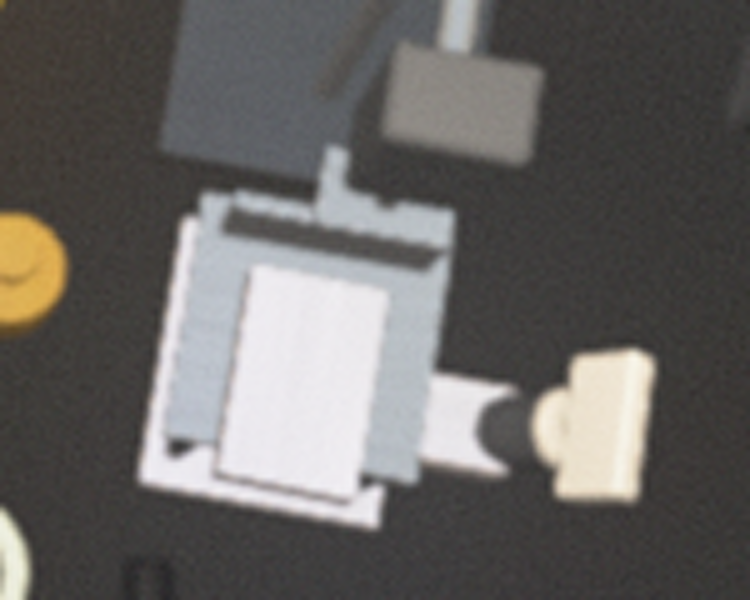

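View pics/z2.png

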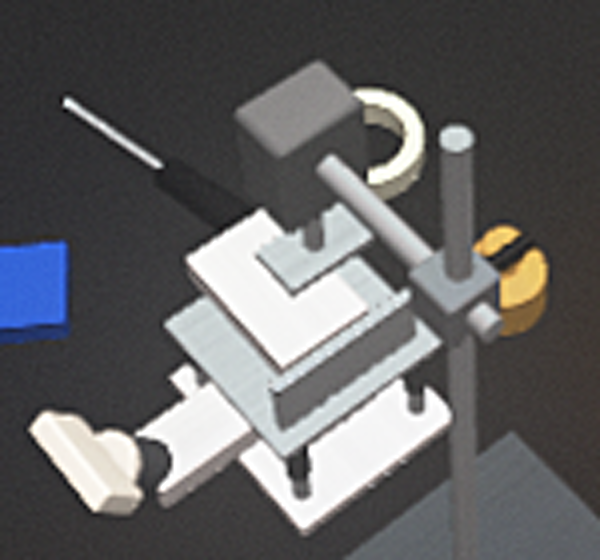

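```bash
cat > h.py <<'E'
import numpy as np,cv2
K=dict(scene=np.array([[479.22855,0,318.85616],[0,479.22855,202.26111],[0,0,1]]),top=np.array([[430.49028,0,310.94213],[0,430.49028,193.86655],[0,0,1]]))
def tri(c1,p1,c2,p2):
    def P(c): return c["camera_matrix"]@np.c_[c["R"],c["t"]]
    X=cv2.triangulatePoints(P(c1),P(c2),np.array(p1,float).reshape(2,1),np.array(p2,float).reshape(2,1)).ravel();X=X[:3]/X[3]
    e=[]
    for c,p in((c1,p1),(c2,p2)):
        u=c["camera_matrix"]@(c["R"]@X+c["t"]); e.append(np.linalg.norm(u[:2]/u[2]-p))
    return X,max(e)
def plane(c,p,z):
    d=c["R"].T@np.linalg.inv(c["camera_matrix"])@np.array([p[0],p[1],1.]); o=-c["R"].T@c["t"]
    return o+d*(z-o[2])/d[2]
def proj(c,X):
    u=c["camera_matrix"]@(c["R"]@np.array(X)+c["t"]); return u[:2]/u[2]
E
python3 - <<'E'
from h import *; from rig import camera
T=camera("top");S=camera("scene")
t=lambda x,y:((x+.5)/5-.5+330,(y+.5)/5-.5+110)
s=lambda x,y:((x+.5)/4-.5+200,(y+.5)/4-.5+190)
for n,a,b in [("pl NL",t(218,475),s(265,210)),("pl NR",t(357,500),s(187,260)),("pl FR",t(388,290),s(285,367)),("pl FL",t(252,265),s(368,312)),
 ("platf NR",t(418,483),s(165,322)),("platf FR",t(455,212),s(288,455)),
 ("knob tNR",t(628,500),s(95,512)),("knob tFR",t(655,352),s(30,420)),("hous NL top",t(398,42),s(320,62))]:
    print(n,*[np.round(q,4) for q in tri(T,a,S,b)])
E
```

```text
pl NL [0.545  0.0255 0.0971] 0.3675
pl NR [ 0.535  -0.0351  0.1014] 0.726
pl FR [ 0.6331 -0.0531  0.1023] 0.4627
pl FL [0.6446 0.0081 0.0984] 0.1008
platf NR [ 0.5461 -0.068   0.0834] 0.672
platf FR [ 0.6715 -0.0899  0.095 ] 0.6604
knob tNR [ 0.5619 -0.1747  0.0211] 8.2154
knob tFR [ 0.5823 -0.1725  0.1495] 8.1449
hous NL top [ 0.6517 -0.007   0.3476] 5.3319
```

Emit:
arm_command(plan=[[[0.7, 1.8, 0.4], -1.5], [[1.3, 3.6, 0.8], -3], [[2, 5.4, 1.2], -4.5], [[2.6, 7.2, 1.6], -6], [[3.3, 9, 2], -6.5]])

```text
time: 0.75
position: [0.3317, -0.3463, 0.2368]
tool_rot: [0.057, 0.705, -0.705, -0.057]
ft_force: [0.8, -0.7, -0.5]
grip_width: 0.087
```

Emit:
arm_command(plan=[[[0.7, 1.8, 0.4], 0], [[1.3, 3.6, 0.8], 0], [[2, 5.4, 1.2], 0], [[2.6, 7.2, 1.6], 0], [[3.3, 9, 2], 0]])

```text
time: 1.25
position: [0.4141, -0.1213, 0.287]
tool_rot: [-0.056, -0.705, 0.705, 0.056]
ft_force: [1.6, 0.0, -0.4]
grip_width: 0.0869
```

Emit:
arm_command(plan=[[[0.3, 1.8, 0], 0], [[0.6, 3.6, 0], 0], [[0.6, 3.6, 0], 0], [[0.6, 3.6, 0], 0]])

```text
time: 1.65
position: [0.429, -0.0323, 0.2865]
tool_rot: [-0.054, -0.705, 0.705, 0.054]
ft_force: [-0.0, 0.0, -1.0]
grip_width: 0.087
```

```bash
cat > cap.py <<'E'
import sys,pickle,cv2
from rig import camera,get_obs
n,name=sys.argv[1:3]
c=camera(n); pickle.dump(c,open(f"pics/{name}.pkl","wb")); cv2.imwrite(f"pics/{name}.png",c["pixels"][:,:,::-1])
o=get_obs(); print(o["time"],o["q"].round(3),o["position"].round(4),o["ft_force"].round(2),o["grip_width"])
E
python3 cap.py wrist w1
```

```text
1.7 [-3.380e-01  1.330e-01  1.750e+00 -1.000e-03  1.258e+00  1.389e+00] [ 0.429  -0.0333  0.2865] [ 0.79 -2.13 -0.34] 0.08689883837549818
```

View pics/w1.png

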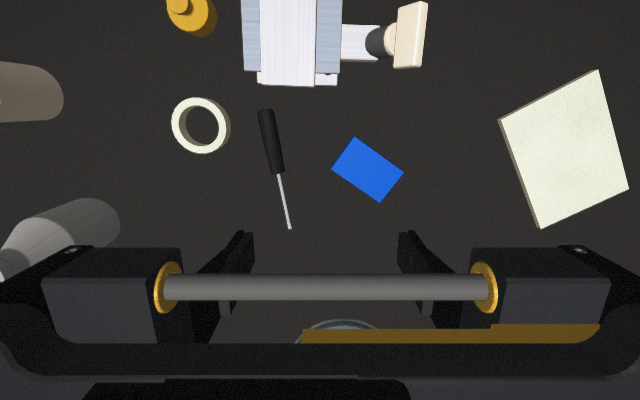

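Emit:
arm_command(plan=[[[1.4, -0.3, 1], 0], [[2.8, -0.6, 1.6], 0], [[3.6, -0.6, 1.6], 0], [[3.6, -0.6, 1.6], 0]])

```text
time: 2.1
position: [0.5215, -0.0511, 0.3264]
tool_rot: [-0.057, -0.705, 0.705, 0.056]
ft_force: [-0.6, -0.7, 0.2]
grip_width: 0.0871
```

```bash
python3 cap.py wrist w2
```

```text
2.15 [-0.311  0.245  1.492 -0.     1.406  1.42 ] [ 0.5193 -0.0503  0.3258] [-1.47  0.53  0.09] 0.0867046648092206
```

View pics/w2.png

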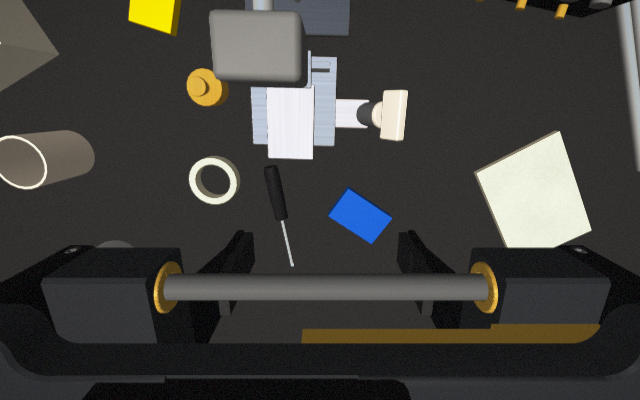

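Emit:
arm_command(plan=[[[-0.8, -1.4, -1], 0], [[-1.6, -2.8, -2], 0], [[-2, -3.6, -3.4], 0], [[-2, -3.6, -4.6], 0], [[-2, -3.6, -4.6], 0]])

```text
time: 2.65
position: [0.4637, -0.1375, 0.2078]
tool_rot: [0.053, 0.706, -0.703, -0.061]
ft_force: [-1.1, 0.1, -1.0]
grip_width: 0.0869
```

```bash
python3 cap.py wrist w3; python3 cap.py top t1; python3 cap.py scene s1; python3 -c "
import cv2
a=cv2.imread('pics/w3.png');cv2.imwrite('pics/w3z.png',cv2.resize(a[0:170,180:430],None,fx=3.2,fy=3.2,interpolation=cv2.INTER_CUBIC))
a=cv2.imread('pics/w2.png');cv2.imwrite('pics/w2z.png',cv2.resize(a[0:170,200:420],None,fx=3.5,fy=3.5,interpolation=cv2.INTER_CUBIC))"
```

```text
2.7 [-0.518  0.312  1.739 -0.     1.097  1.212] [ 0.4661 -0.138   0.21  ] [0.51 0.13 0.54] 0.08673269083199624
2.75 [-0.517  0.311  1.736 -0.     1.097  1.212] [ 0.468  -0.1385  0.2116] [0.17 0.34 0.25] 0.08676744780157364
2.8 [-0.516  0.31   1.734  0.     1.096  1.213] [ 0.4693 -0.1387  0.2126] [0.31 0.3  0.47] 0.08672505422195788
```

View pics/w3z.png

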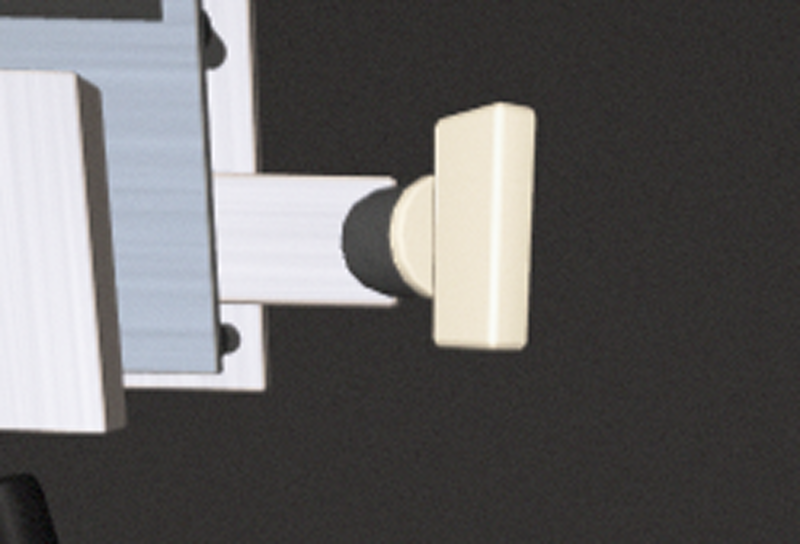

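View pics/w2z.png

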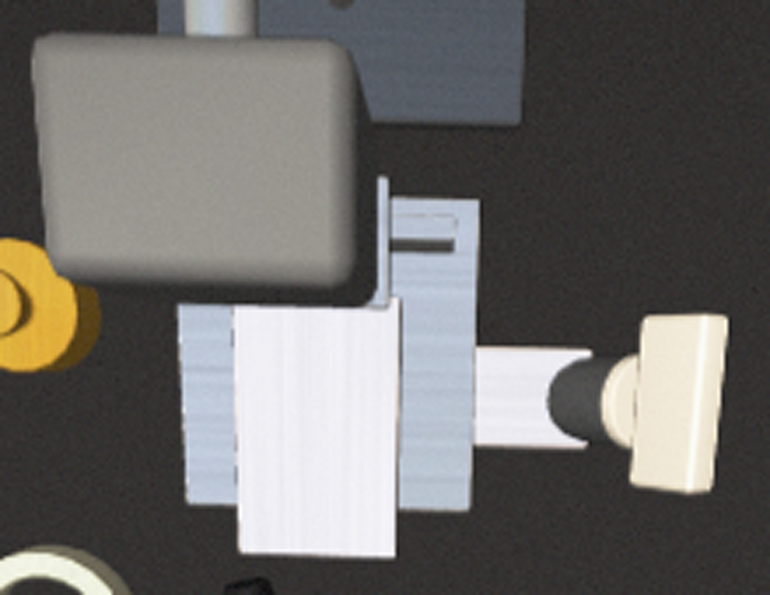

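```bash
python3 - <<'E'
from h import *; import pickle
L=lambda n:pickle.load(open(f"pics/{n}.pkl","rb"))
W2,W3,T,S=L("w2"),L("w3"),L("t1"),L("s1")
w2=lambda x,y:((x+.5)/3.5-.5+200,(y+.5)/3.5-.5)
w3=lambda x,y:((x+.5)/3.2-.5+180,(y+.5)/3.2-.5)
t=lambda x,y:((x+.5)/5-.5+330,(y+.5)/5-.5+110)
s=lambda x,y:((x+.5)/4-.5+200,(y+.5)/4-.5+190)
for n,c1,a,c2,b in [("ridge far",W2,w2(690,316),W3,w3(500,103)),("ridge near",W2,w2(682,491),W3,w3(492,348)),
 ("innerlow far",W2,w2(641,319),W3,w3(436,120)),("innerlow near",W2,w2(632,486),W3,w3(434,346)),
 ("outer far",W2,w2(727,317),W3,w3(535,108)),("outer near",W2,w2(712,491),W3,w3(526,347)),
 ("plate NR",W2,w2(395,557),W3,w3(105,432)),("platf NR",W2,w2(470,510),W3,w3(220,373)),
 ("plate NR ts",T,t(357,500),S,s(187,260)),("platf NR w2s",W2,w2(470,510),S,s(165,322)),("platf NL w2",W2,w2(186,503),T,t(165,443)),
 ("platf FR w2s",W2,w2(478,200),S,s(288,455)),("foot NR",W2,w2(388,307),S,s(258,257)),("housing NL top",W2,w2(65,275),S,s(320,62)),("hous NR",W2,w2(350,285),S,s(237,108))]:
    print(n,*[np.round(q,4) for q in tri(c1,a,c2,b)])
print("plate NL plane",plane(W2,w2(240,553),.105),plane(W2,w2(395,557),.105),plane(W2,w2(470,510),.085),plane(W2,w2(186,503),.085))
E
```

```text
ridge far [ 0.6089 -0.1694  0.0791] 2.5565
ridge near [ 0.5389 -0.1574  0.083 ] 0.6224
innerlow far [ 0.6102 -0.1504  0.069 ] 0.9274
innerlow near [ 0.5427 -0.1385  0.0717] 0.3441
outer far [ 0.605  -0.1803  0.0891] 0.7663
outer near [ 0.5378 -0.1681  0.09  ] 0.4664
plate NR [ 0.5345 -0.0345  0.107 ] 0.28
platf NR [ 0.5456 -0.0678  0.0835] 0.6053
plate NR ts [ 0.535  -0.0351  0.1014] 0.726
platf NR w2s [ 0.5455 -0.0667  0.0814] 0.8096
platf NL w2 [0.5645 0.049  0.0822] 2.3164
platf FR w2s [ 0.6646 -0.087   0.0823] 1.7959
foot NR [ 0.6233 -0.0515  0.2026] 0.6807
housing NL top [0.631  0.0018 0.322 ] 1.6275
hous NR [ 0.6213 -0.049   0.326 ] 3.2557
plate NL plane [0.54575861 0.02793323 0.105     ] [ 0.53394075 -0.03422374  0.105     ] [ 0.54521613 -0.06752311  0.085     ] [0.56741417 0.05018288 0.085     ]
```

```bash
python3 -c "
import cv2
a=cv2.imread('pics/s1.png');cv2.imwrite('pics/s1z.png',cv2.resize(a[200:330,200:320],None,fx=5,fy=4.5,interpolation=cv2.INTER_CUBIC))"
```

```text
(no output)
```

View pics/s1z.png

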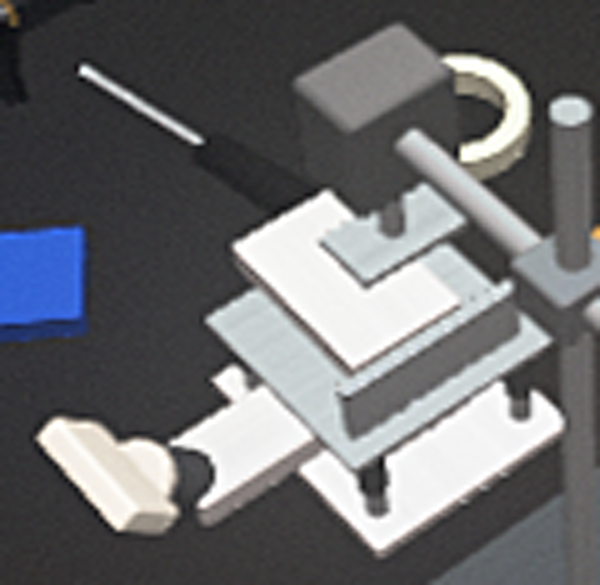

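```bash
python3 - <<'E'
from h import *; import pickle
L=lambda n:pickle.load(open(f"pics/{n}.pkl","rb"))
W2,W3,T,S=L("w2"),L("w3"),L("t1"),L("s1")
w2=lambda x,y:((x+.5)/3.5-.5+200,(y+.5)/3.5-.5)
w3=lambda x,y:((x+.5)/3.2-.5+180,(y+.5)/3.2-.5)
s=lambda x,y:((x+.5)/5-.5+200,(y+.5)/4.5-.5+200)
for n,c1,a,c2,b in [("outer near",S,s(38,438),W3,w3(526,347)),("outer far",S,s(118,530),W3,w3(535,108)),("ridge near",S,s(62,418),W3,w3(492,348)),("ridge far",S,s(134,512),W3,w3(500,103)),
 ("outer near",S,s(38,438),W2,w2(712,491)),("outer far",S,s(118,530),W2,w2(727,317)),("ridge far",S,s(134,512),W2,w2(690,316)),("foot NR",W2,w2(388,307),S,s(320,243)),("foot FR",W2,w2(380,180),S,s(367,285))]:
    print(n,*[np.round(q,4) for q in tri(c1,a,c2,b)])
# predicted
yaw=-.18;x=np.array([np.cos(yaw),np.sin(yaw),0]);y=np.array([-np.sin(yaw),np.cos(yaw),0]);z=np.array([0,0,1])
G=np.array([.5736,-.1623,.078]); yk=np.cos(.611)*y+np.sin(.611)*z; zk=-np.sin(.611)*y+np.cos(.611)*z
for n,c in(("on",(-35,-8,13)),("of",(35,-8,13)),("rn",(-35,8,13)),("rf",(35,8,13))): print(n,(G+(c[0]*x+c[1]*yk+c[2]*zk)/1000).round(4))
E
```

```text
outer near [ 0.5384 -0.168   0.0835] 0.7422
outer far [ 0.6061 -0.181   0.0854] 0.0898
ridge near [ 0.5409 -0.1552  0.0887] 2.6894
ridge far [ 0.6077 -0.1711  0.0915] 0.6836
outer near [ 0.538  -0.1682  0.0836] 1.2759
outer far [ 0.605  -0.1807  0.0836] 0.4832
ridge far [ 0.6051 -0.1687  0.0846] 2.2874
foot NR [ 0.6229 -0.0521  0.2041] 0.0116
foot FR [ 0.6557 -0.0569  0.2047] 1.3043
on [ 0.5367 -0.1698  0.0841]
of [ 0.6055 -0.1824  0.0841]
rn [ 0.539  -0.1569  0.0932]
rf [ 0.6079 -0.1695  0.0932]
```

Emit:
arm_command(plan=[[[0, 0, 0], 1.7], [[0, 0, 0], 3.4], [[0, 0, 0], 5.1], [[0, 0, 0], 6.8], [[0, 0, 0], 8.5]])

```text
time: 3.3
position: [0.4704, -0.1384, 0.2137]
tool_rot: [0.205, -0.675, 0.678, -0.207]
ft_force: [-0.6, -0.2, 0.3]
grip_width: 0.0869
```

Emit:
arm_command(plan=[[[0, 0, 0], 1.7], [[0, 0, 0], 3.4], [[0, 0, 0], 5.1], [[0, 0, 0], 6.8], [[0, 0, 0], 8.5]])

```text
time: 3.8
position: [0.4704, -0.1384, 0.2137]
tool_rot: [0.437, -0.554, 0.557, -0.438]
ft_force: [-0.4, -0.2, -0.0]
grip_width: 0.0871
```

Emit:
arm_command(plan=[[[0, 0.3, 0], 1.7], [[0, 0.6, 0], 3.4], [[0, 0.9, 0], 5.1], [[0, 1.2, 0], 6.8], [[0, 1.4, 0], 8.5]])

```text
time: 4.3
position: [0.4703, -0.1028, 0.2136]
tool_rot: [-0.609, 0.358, -0.361, 0.609]
ft_force: [-0.3, 0.1, 0.1]
grip_width: 0.0867
```

Emit:
arm_command(plan=[[[0, 1, 0], 1.7], [[0, 2, 0], 3.4], [[0, 3, 0], 5.1], [[0, 4, 0], 6.8], [[0, 4, 0], 8.5]])

```text
time: 4.8
position: [0.4697, -0.0004, 0.2136]
tool_rot: [-0.698, 0.112, -0.114, 0.698]
ft_force: [0.0, 0.1, 0.0]
grip_width: 0.0867
```

Emit:
arm_command(plan=[[[1, 0, 0], 1.7], [[2, 0, 0], 1.7], [[3.03, 0, -1], 1.7], [[3.03, 0, -1], 1.7], [[3.03, 0, -1], 1.7]])

```text
time: 5.3
position: [0.545, -0.0028, 0.1873]
tool_rot: [0.704, -0.064, 0.065, -0.704]
ft_force: [-0.8, -0.3, 0.5]
grip_width: 0.0876
```

```bash
python3 cap.py wrist w4; python3 -c "
from rig import get_obs
from scipy.spatial.transform import Rotation as R
import numpy as np
M=R.from_quat(get_obs()['tool_rot']).as_matrix();print(np.degrees(np.arctan2(-M[1,0],-M[0,0])))"
```

```text
5.35 [-0.21   0.418  1.634 -0.     1.089 -1.598] [ 0.5446 -0.0029  0.1876] [ 0.39  0.52 -0.01] 0.08675385680649697
169.53012621406108
```

View pics/w4.png

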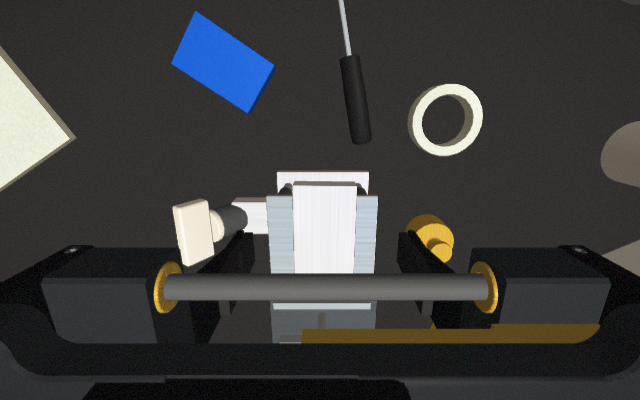

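Emit:
arm_command(plan=[[[0, 0, -1.5], 0], [[0, 0, -3], 0], [[0, 0, -4.2], 0], [[0, 0, -4.2], 0], [[0, 0, -4.2], 0]])

```text
time: 5.85
position: [0.5449, -0.0033, 0.0828]
tool_rot: [0.704, -0.064, 0.065, -0.704]
ft_force: [1.1, 1.1, 0.2]
grip_width: 0.0871
```

Emit:
arm_command(plan=[[[0, 0, 0], 0], [[0, 0, 0], 0], [[0, 0, 0], 0], [[0, 0, 0], 0], [[0, 0, 0], 0]], fingers=-1, force=6)

```text
time: 6.35
position: [0.545, -0.0033, 0.0819]
tool_rot: [0.704, -0.065, 0.065, -0.704]
ft_force: [0.0, -0.3, 0.0]
grip_width: 0.0549
```

```bash
python3 cap.py wrist w5;python3 cap.py top t2
```

```text
6.4 [-0.211  0.57   1.73  -0.     0.841 -1.598] [ 0.5449 -0.0032  0.0817] [0.5  0.06 0.18] 0.05109663666988353
6.45 [-0.211  0.57   1.73  -0.     0.841 -1.598] [ 0.5448 -0.0032  0.0816] [-0.25  0.27  0.2 ] 0.04696296305673332
```

View pics/w5.png

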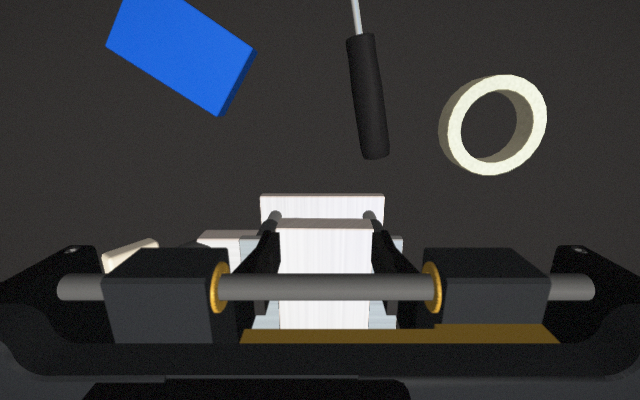

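```bash
python3 cap.py wrist w6; python3 -c "
import cv2
a=cv2.imread('pics/w6.png');cv2.imwrite('pics/w6z.png',cv2.resize(a[180:350,200:450],None,fx=3.2,fy=3.2,interpolation=cv2.INTER_CUBIC))"
```

```text
6.5 [-0.211  0.57   1.73   0.     0.841 -1.598] [ 0.5447 -0.0032  0.0815] [0.11 0.89 1.54] 0.043081344251559434
```

View pics/w6z.png

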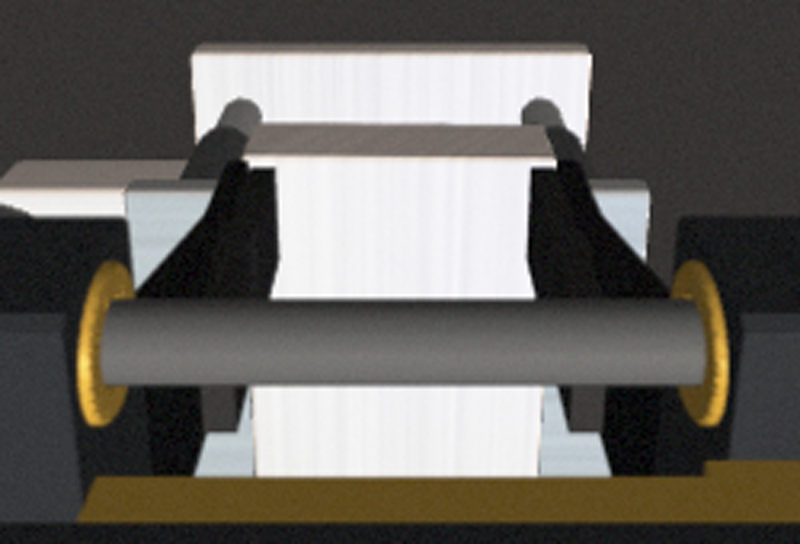

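```bash
python3 cap.py scene s2; python3 -c "
import cv2
a=cv2.imread('pics/s2.png');a=a[160:330,180:340];b=cv2.imread('pics/t2.png')[110:230,330:480]
cv2.imwrite('pics/s2z.png',cv2.resize(a,None,fx=3.5,fy=3.5,interpolation=cv2.INTER_CUBIC));cv2.imwrite('pics/t2z.png',cv2.resize(b,None,fx=4,fy=4,interpolation=cv2.INTER_CUBIC))"
```

```text
6.55 [-0.211  0.57   1.73   0.     0.841 -1.598] [ 0.5448 -0.0032  0.0814] [ 0.4  -0.36 -0.66] 0.03875764729077128
```

View pics/s2z.png

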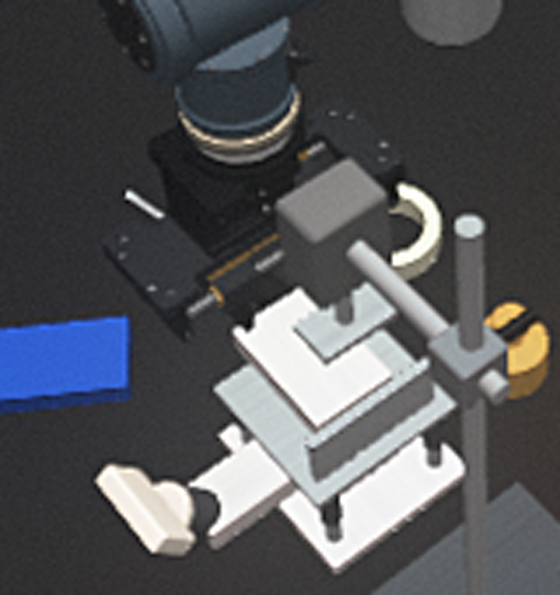

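View pics/t2z.png

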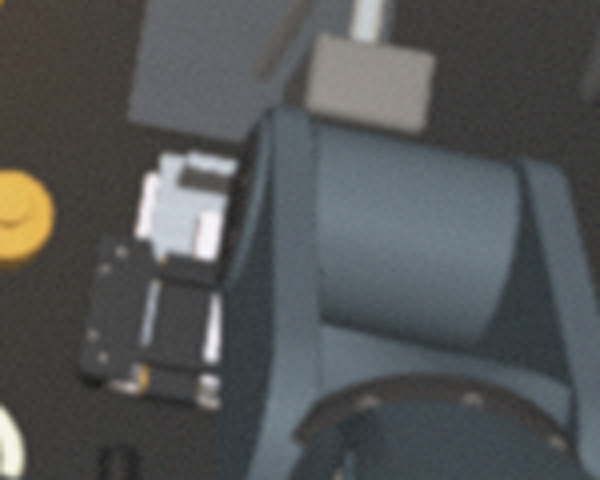

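```bash
python3 - <<'E'
from h import *; import pickle
from scipy.spatial.transform import Rotation as R
L=lambda n:pickle.load(open(f"pics/{n}.pkl","rb"))
yaw=np.radians(-10.47);x=np.array([np.cos(yaw),np.sin(yaw),0]);y=np.array([-np.sin(yaw),np.cos(yaw),0]);z=np.array([0,0,1])
for n,w,p in(("w4",.0868,(.5446,-.0029,.1876)),("w6",.0431,(.5447,-.0032,.0815))):
    c=L(n);p=np.array(p)
    for h in(0,.0187,.04):
        print(n,h,[proj(c,p+s*w/2*y+h*z+a*x).round(0).tolist() for s in(1,-1) for a in (-.0095,.0095)])
c=L("w6"); print("NL NR top",proj(c,(.5457,.0279,.105)),proj(c,(.534,-.0343,.105)),proj(c,(.534,-.0343,.085)))
print(c["R"].round(3),-c["R"].T@c["t"])
E
```

```text
w4 0 [[386.0, 209.0], [385.0, 233.0], [265.0, 209.0], [266.0, 233.0]]
w4 0.0187 [[392.0, 218.0], [390.0, 245.0], [259.0, 218.0], [261.0, 245.0]]
w4 0.04 [[400.0, 232.0], [397.0, 261.0], [251.0, 232.0], [254.0, 261.0]]
w6 0 [[356.0, 209.0], [355.0, 233.0], [295.0, 209.0], [296.0, 233.0]]
w6 0.0187 [[359.0, 218.0], [358.0, 245.0], [293.0, 219.0], [294.0, 245.0]]
w6 0.04 [[363.0, 232.0], [361.0, 261.0], [289.0, 232.0], [290.0, 261.0]]
NL NR top [373.53507829 228.19877272] [275.13776613 228.14834639] [279.68803464 216.83238902]
[[ 0.184  0.983  0.001]
 [ 0.938 -0.176  0.299]
 [ 0.294 -0.054 -0.954]] [0.46494149 0.01134028 0.28081074]
```

View pics/w6.png

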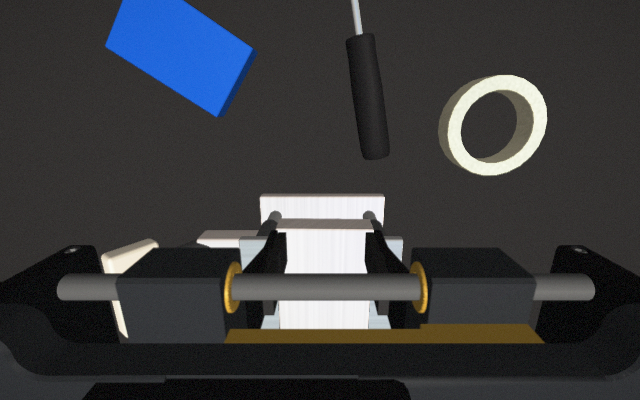

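```bash
python3 -c "
import cv2,numpy as np
f=lambda n,o,r:cv2.imwrite(o,cv2.resize((255*(cv2.imread(n)[r[0]:r[1],r[2]:r[3]]/255.)**0.4).astype('uint8'),None,fx=2.5,fy=2.5,interpolation=cv2.INTER_CUBIC))
f('pics/w4.png','pics/w4b.png',(170,380,170,480));f('pics/w6.png','pics/w6b.png',(170,380,170,480))"; python3 cap.py wrist w7
```

```text
6.6 [-0.211  0.57   1.73  -0.     0.841 -1.598] [ 0.5447 -0.0032  0.0813] [ 0.29 -0.13  0.06] 0.034738255370504484
```

View pics/w4b.png

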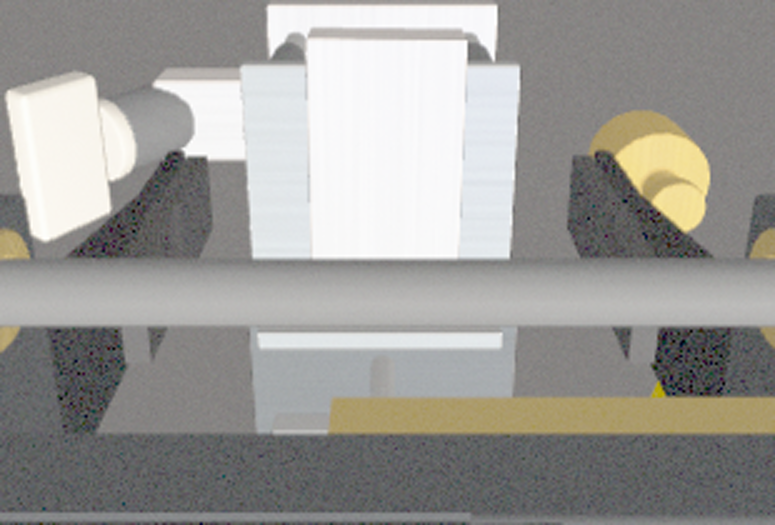

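View pics/w6b.png

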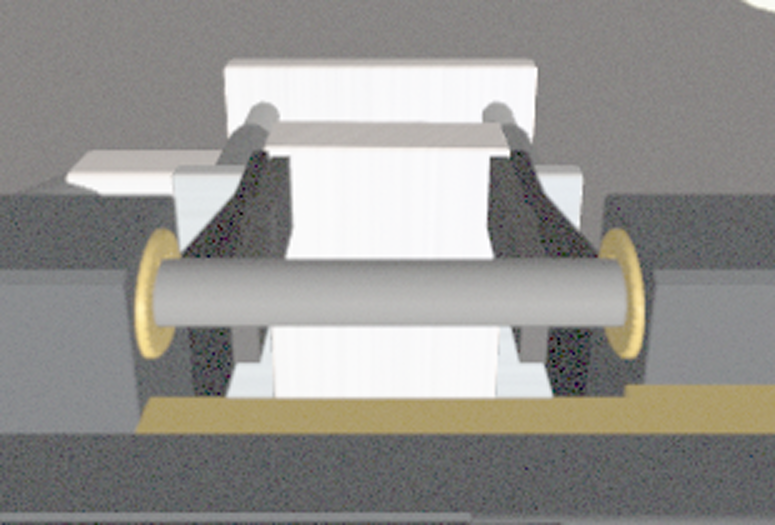

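Emit:
arm_command(plan=[[[0, 0, 0.2], 0], [[0, 0, 0.2], 0], [[0, 0, 0.2], 0], [[0, 0, 0.2], 0], [[0, 0, 0.2], 0]], fingers=1)

```text
time: 7.1
position: [0.5447, -0.0032, 0.0864]
tool_rot: [-0.704, 0.065, -0.065, 0.704]
ft_force: [-0.1, -0.6, 0.1]
grip_width: 0.0672
```

```bash
python3 cap.py wrist w8;python3 cap.py scene s3; python3 -c "
import cv2
f=lambda n,o,r,k:cv2.imwrite(o,cv2.resize((255*(cv2.imread(n)[r[0]:r[1],r[2]:r[3]]/255.)**0.4).astype('uint8'),None,fx=k,fy=k,interpolation=cv2.INTER_CUBIC))
f('pics/w8.png','pics/w8b.png',(170,380,170,480),2.5);f('pics/w7.png','pics/w7b.png',(170,380,170,480),2.5);f('pics/s3.png','pics/s3b.png',(190,290,200,310),6)"
```

```text
7.15 [-0.211  0.562  1.727 -0.     0.853 -1.598] [ 0.5447 -0.0032  0.0864] [-0.25  0.35  0.94] 0.07142973669159121
7.2 [-0.211  0.562  1.727 -0.     0.853 -1.598] [ 0.5447 -0.0032  0.0864] [ 1.17  0.18 -0.4 ] 0.07517368948729161
```

View pics/w8b.png

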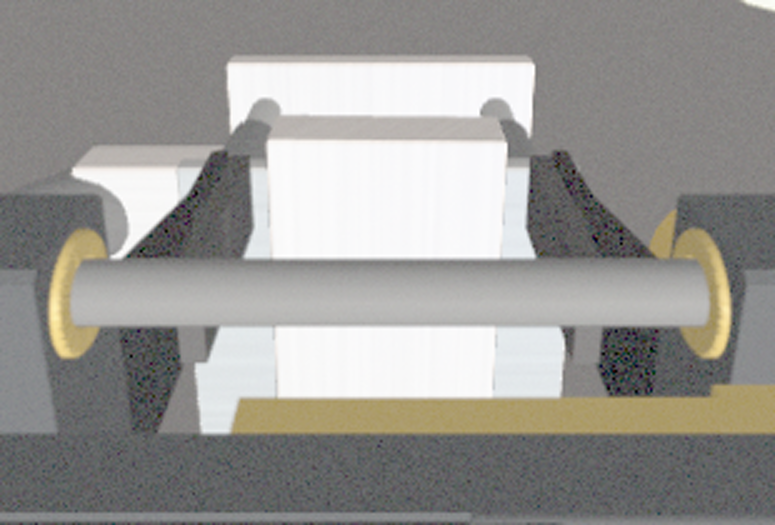

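View pics/w7b.png

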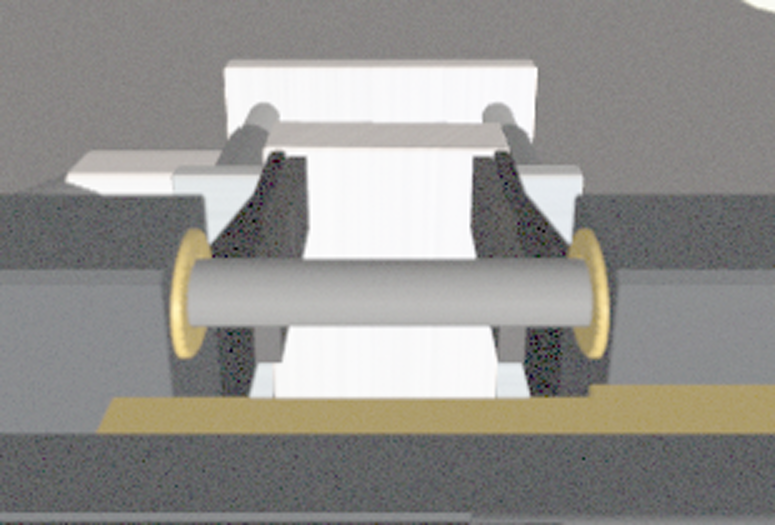

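View pics/s3b.png

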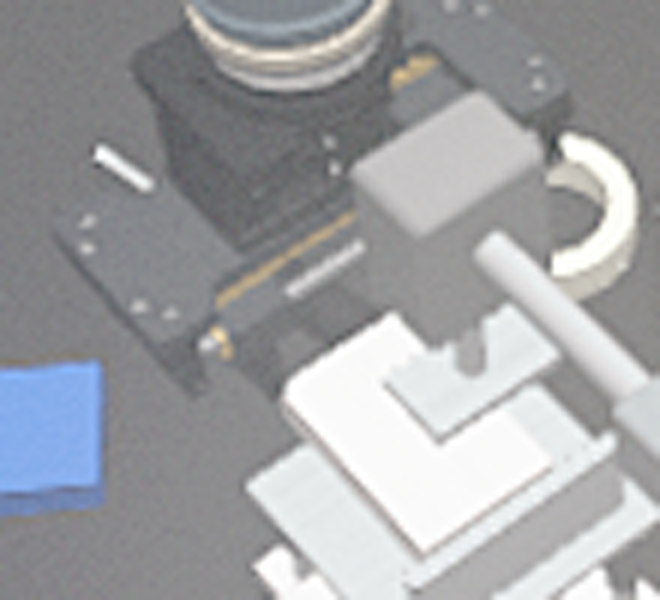

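Emit:
arm_command(plan=[[[0, 0, 0], 0], [[0, 0, 0], 0], [[0, 0, -0.5], 0], [[0, 0, -1], 0], [[0, 0, -1.2], 0]])

```text
time: 7.7
position: [0.5434, -0.003, 0.0545]
tool_rot: [-0.704, 0.066, -0.064, 0.704]
ft_force: [-0.9, -0.0, -0.5]
grip_width: 0.0868
```

Emit:
arm_command(plan=[[[0, 0, 0], 0], [[0, 0, 0], 0], [[0, 0, 0], 0], [[0, 0, 0], 0], [[0, 0, 0], 0]], fingers=-1, force=6)

```text
time: 8.2
position: [0.545, -0.0033, 0.0568]
tool_rot: [0.704, -0.065, 0.065, -0.704]
ft_force: [-0.1, -0.6, -0.4]
grip_width: 0.0641
```

```bash
python3 cap.py wrist w9; python3 -c "
import cv2
f=lambda n,o,r,k:cv2.imwrite(o,cv2.resize((255*(cv2.imread(n)[r[0]:r[1],r[2]:r[3]]/255.)**0.4).astype('uint8'),None,fx=k,fy=k,interpolation=cv2.INTER_CUBIC))
f('pics/w9.png','pics/w9b.png',(170,380,170,480),2.5)"
```

```text
8.25 [-0.211  0.611  1.746 -0.     0.785 -1.598] [ 0.5451 -0.0033  0.0568] [-0.17 -1.1   0.34] 0.06406918236608419
```

View pics/w9b.png

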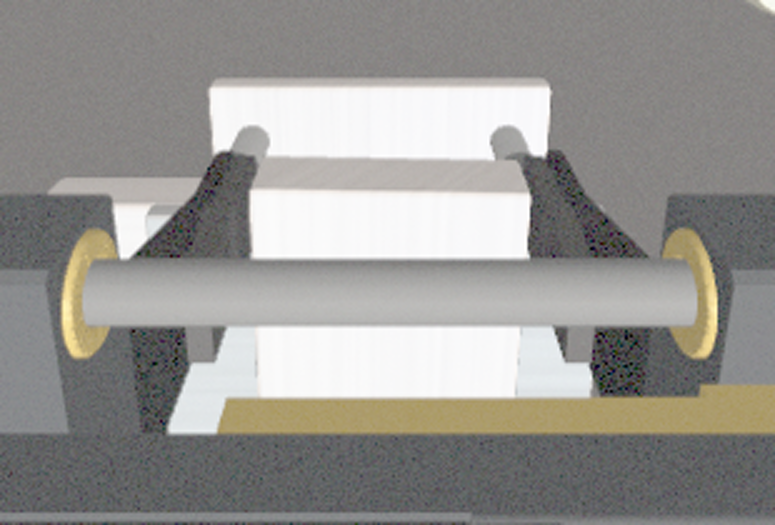

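Emit:
arm_command(plan=[[[0, 0, 0.3], 0], [[0.05, -0.01, 0.6], 0], [[0.1, -0.02, 0.9], 0], [[0.2, -0.04, 1.2], 0], [[0.3, -0.06, 1.5], 0]])

```text
time: 8.75
position: [0.5527, -0.0047, 0.0948]
tool_rot: [0.704, -0.065, 0.065, -0.704]
ft_force: [-0.3, -0.7, -2.5]
grip_width: 0.0639
```

```bash
python3 cap.py wrist w10; python3 cap.py scene s4; python3 -c "
import cv2
f=lambda n,o,r,k:cv2.imwrite(o,cv2.resize((255*(cv2.imread(n)[r[0]:r[1],r[2]:r[3]]/255.)**0.6).astype('uint8'),None,fx=k,fy=k,interpolation=cv2.INTER_CUBIC))
f('pics/w10.png','pics/w10b.png',(170,380,170,480),2.5);f('pics/s4.png','pics/s4b.png',(180,330,200,330),4)"
```

```text
8.8 [-0.211  0.556  1.699  0.     0.883 -1.598] [ 0.5539 -0.005   0.0959] [-1.2  -0.08 -1.22] 0.06390544585394614
8.85 [-0.211  0.557  1.701 -0.     0.882 -1.598] [ 0.5534 -0.0049  0.0953] [-0.44 -0.27 -0.89] 0.06384228565421719
```

View pics/w10b.png

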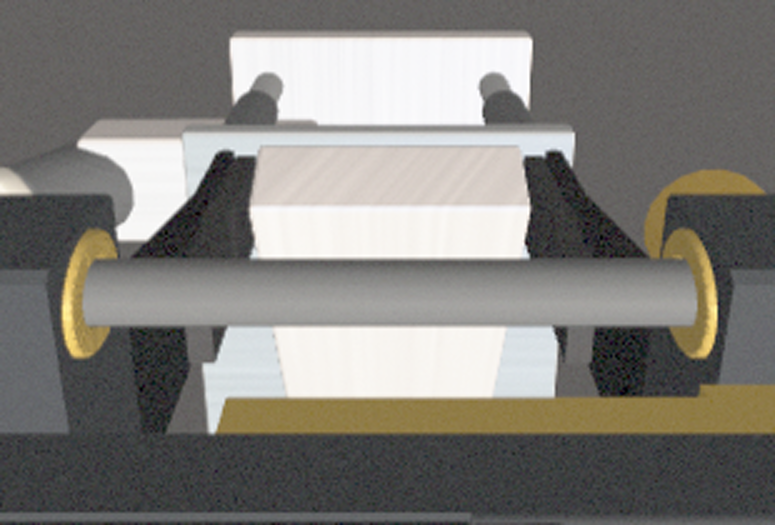

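View pics/s4b.png

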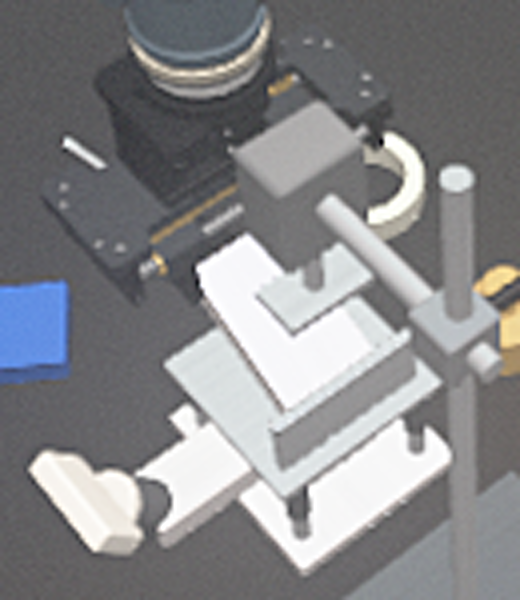

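Emit:
arm_command(plan=[[[0.1, -0.02, 0.3], 0], [[0.25, -0.05, 0.6], 0], [[0.4, -0.07, 0.9], 0], [[0.55, -0.1, 1.15], 0], [[0.7, -0.13, 1.4], 0]])

```text
time: 9.35
position: [0.5702, -0.008, 0.1295]
tool_rot: [0.704, -0.065, 0.065, -0.704]
ft_force: [0.5, 0.3, -3.5]
grip_width: 0.064
```

```bash
python3 cap.py wrist w11; python3 cap.py scene s5; python3 -c "
import cv2
f=lambda n,o,r,k:cv2.imwrite(o,cv2.resize((255*(cv2.imread(n)[r[0]:r[1],r[2]:r[3]]/255.)**0.6).astype('uint8'),None,fx=k,fy=k,interpolation=cv2.INTER_CUBIC))
f('pics/w11.png','pics/w11b.png',(150,380,170,480),2.5);f('pics/s5.png','pics/s5b.png',(180,330,200,330),4)"
```

```text
9.4 [-0.21   0.526  1.627  0.     0.986 -1.597] [ 0.5716 -0.0084  0.1305] [-0.09  0.49  0.44] 0.06396608395441458
9.45 [-0.21   0.526  1.628  0.     0.986 -1.597] [ 0.571  -0.0082  0.1302] [-1.56  0.42  1.62] 0.0640567212259031
```

View pics/w11b.png

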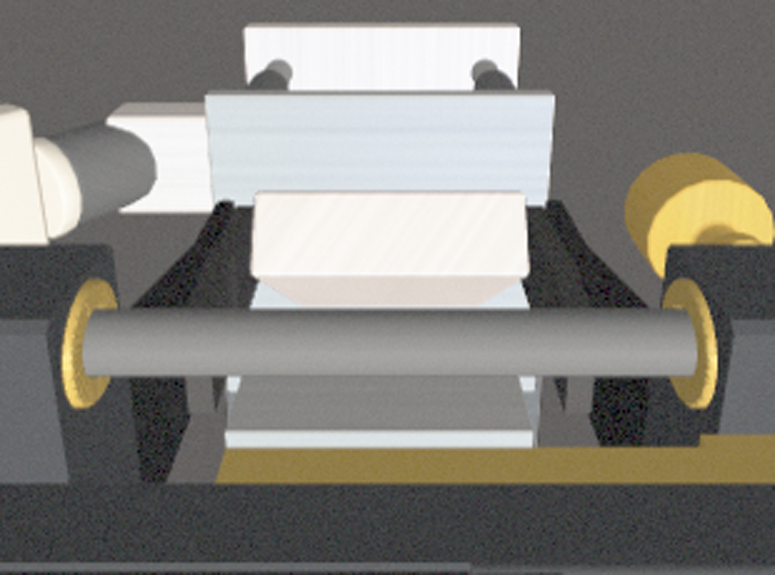

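View pics/s5b.png

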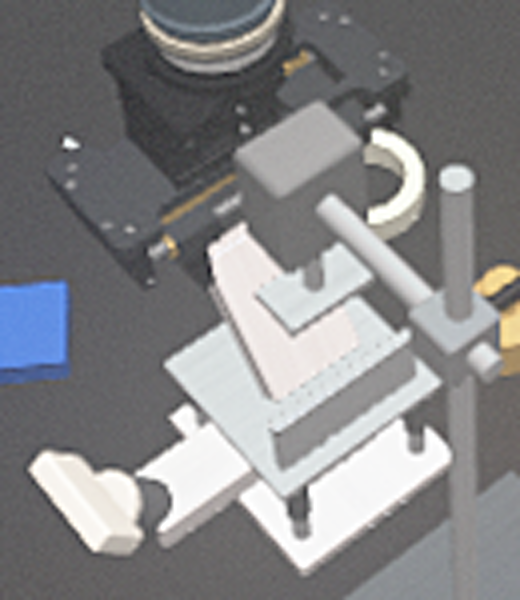

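Emit:
arm_command(plan=[[[0.1, -0.02, 0.15], 0], [[0.2, -0.04, 0.3], 0], [[0.3, -0.05, 0.4], 0], [[0.4, -0.07, 0.5], 0], [[0.4, -0.07, 0.5], 0]])

```text
time: 9.95
position: [0.5803, -0.0098, 0.1416]
tool_rot: [0.704, -0.065, 0.065, -0.704]
ft_force: [-0.3, -0.1, -3.0]
grip_width: 0.0641
```

```bash
python3 cap.py wrist w12; python3 cap.py scene s6; python3 -c "
import cv2
f=lambda n,o,r,k:cv2.imwrite(o,cv2.resize((255*(cv2.imread(n)[r[0]:r[1],r[2]:r[3]]/255.)**0.6).astype('uint8'),None,fx=k,fy=k,interpolation=cv2.INTER_CUBIC))
f('pics/w12.png','pics/w12b.png',(150,380,170,480),2.5);f('pics/s6.png','pics/s6b.png',(180,330,200,330),4)"
```

```text
10.0 [-0.209  0.523  1.593  0.     1.026 -1.597] [ 0.5799 -0.0097  0.1414] [ 0.21 -0.71 -4.07] 0.06419117589636548
10.05 [-0.209  0.523  1.594  0.     1.026 -1.597] [ 0.5796 -0.0097  0.1413] [ 0.1   1.04 -2.99] 0.0643390781182061
```

View pics/w12b.png

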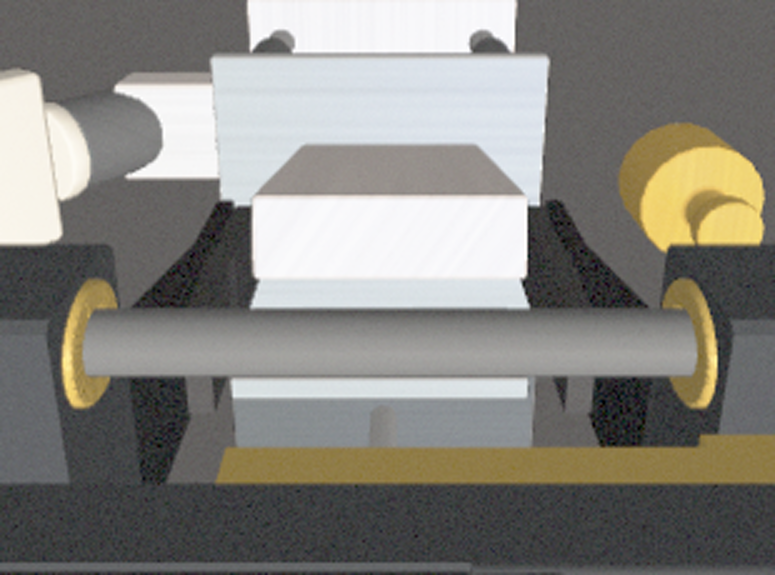

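View pics/s6b.png

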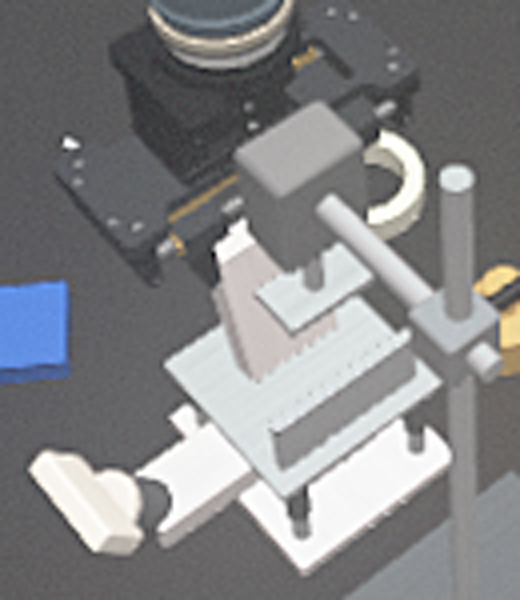

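```bash
cat > tilt.py <<'E'
from h import *; import pickle,sys
def pt(c,u,v,d): return c["R"].T@(d*np.linalg.inv(c["camera_matrix"])@[u,v,1.]-c["t"])
yaw=-.182;x=np.array([np.cos(yaw),np.sin(yaw),0]);O=np.array([.6004,-.0166,0])
def show(n,uL,uR,v):
    c=pickle.load(open(f"pics/{n}.pkl","rb")); d=c["camera_matrix"][0,0]*.064/(uR-uL); p=pt(c,(uL+uR)/2,v,d); print("jack x,z",(p-O)@x,p[2],"depth",d); return p
E
python3 - <<'E'
from tilt import *
z=lambda u,v:(170+u/2.5-.3,150+v/2.5-.3)
for L,Rr,v in((300,475,145),(253,525,195),(254,524,278)): show("w12",z(L,0)[0],z(Rr,0)[0],z(0,v)[1])
E
```

```text
jack x,z -0.011515124689726467 0.08540239383294955 depth 0.27089434805895796
jack x,z -0.03265126735770064 0.1800207042399608 depth 0.17428864305263836
jack x,z -0.013364406634883601 0.1847206453299383 depth 0.17557967003821348
```

Emit:
arm_command(plan=[[[0, 0, 0.2], 0], [[-0.5, 0.09, 0.2], 0], [[-0.9, 0.16, 0.2], 0], [[-0.9, 0.16, -0.05], 0], [[-0.9, 0.16, -0.1], 0]])

```text
time: 10.55
position: [0.5584, -0.0058, 0.1398]
tool_rot: [-0.704, 0.064, -0.066, 0.704]
ft_force: [-0.2, 0.9, 6.7]
grip_width: 0.0636
```

Emit:
arm_command(plan=[[[0.2, -0.04, 0], 0], [[0.4, -0.07, 0.02], 0], [[0.6, -0.11, 0.04], 0], [[0.8, -0.15, 0.06], 0], [[0.9, -0.16, 0.1], 0]])

```text
time: 11.05
position: [0.5805, -0.0101, 0.1409]
tool_rot: [0.704, -0.065, 0.065, -0.704]
ft_force: [0.0, -0.3, -3.5]
grip_width: 0.0641
```

```bash
python3 cap.py wrist w13; python3 -c "
import cv2
f=lambda n,o,r,k:cv2.imwrite(o,cv2.resize((255*(cv2.imread(n)[r[0]:r[1],r[2]:r[3]]/255.)**0.6).astype('uint8'),None,fx=k,fy=k,interpolation=cv2.INTER_CUBIC))
f('pics/w13.png','pics/w13b.png',(150,380,170,480),2.5)"
```

```text
11.1 [-0.21   0.524  1.592 -0.     1.025 -1.596] [ 0.5809 -0.0101  0.1412] [ 1.71 -0.15 -3.67] 0.06348155344481092
```

View pics/w13b.png

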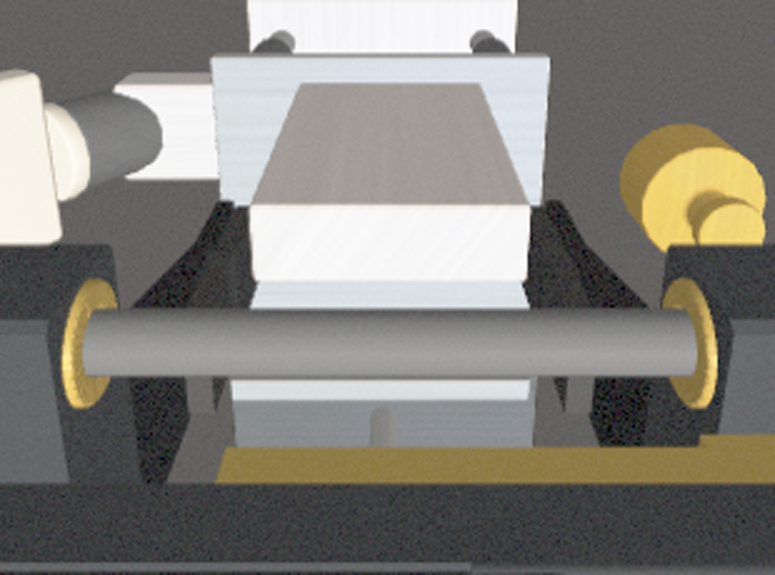

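```bash
python3 - <<'E'
from tilt import *
z=lambda u,v:(170+u/2.5-.3,150+v/2.5-.3)
for L,Rr,v in((300,482,84),(251,529,204),(253,526,280)): show("w13",z(L,0)[0],z(Rr,0)[0],z(0,v)[1])
E
```

```text
jack x,z -0.035338376432729135 0.08806389193097316 depth 0.2604753346720749
jack x,z -0.031971256927567734 0.18336858329099393 depth 0.17052701766301304
jack x,z -0.013686818965453934 0.18581858838532667 depth 0.17365022311471665
```

Emit:
arm_command(plan=[[[0, 0, -0.1], 0], [[0, 0, -0.14], 0], [[0, 0, -0.16], 0], [[0, 0, -0.16], 0]])

```text
time: 11.5
position: [0.5807, -0.0099, 0.139]
tool_rot: [0.704, -0.064, 0.066, -0.704]
ft_force: [-0.2, 0.6, 5.0]
grip_width: 0.0636
```

Emit:
arm_command(plan=[[[0, 0, 0], 0], [[0, 0, 0], 0], [[0, 0, 0], 0], [[0, 0, 0], 0], [[0, 0, 0], 0]], fingers=0.7)

```text
time: 12.0
position: [0.5797, -0.0097, 0.1373]
tool_rot: [-0.704, 0.065, -0.065, 0.704]
ft_force: [0.0, 0.2, -0.2]
grip_width: 0.0737
```

```bash
python3 cap.py wrist w14; python3 -c "
import cv2
f=lambda n,o,r,k:cv2.imwrite(o,cv2.resize((255*(cv2.imread(n)[r[0]:r[1],r[2]:r[3]]/255.)**0.6).astype('uint8'),None,fx=k,fy=k,interpolation=cv2.INTER_CUBIC))
f('pics/w14.png','pics/w14b.png',(150,380,170,480),2.5)"
```

```text
12.05 [-0.209  0.528  1.597 -0.     1.017 -1.597] [ 0.5797 -0.0097  0.1373] [-0.43  0.65 -0.37] 0.07405837573493351
```

View pics/w14b.png

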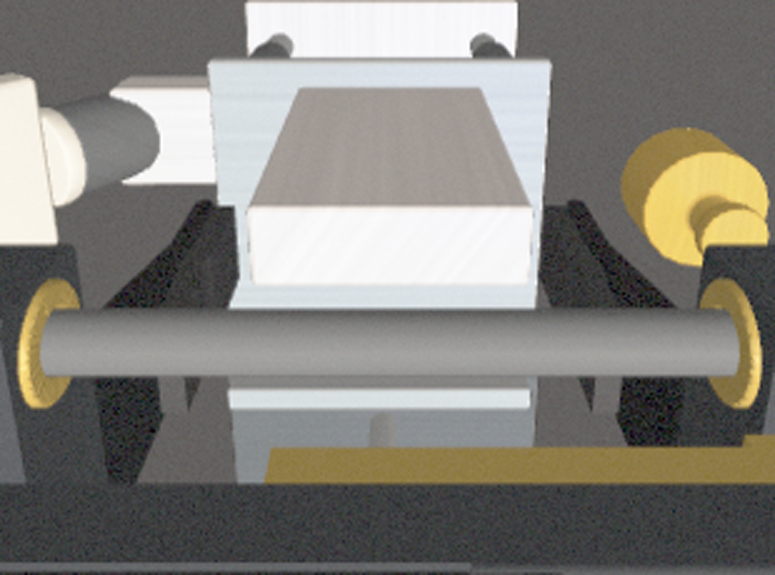

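```bash
python3 - <<'E'
from h import *; import pickle
L=lambda n:pickle.load(open(f"pics/{n}.pkl","rb"))
S2,T2=L("s2"),L("t2")
t=lambda x,y:((x+.5)/4-.5+330,(y+.5)/4-.5+110)
s=lambda x,y:((x+.5)/3.5-.5+180,(y+.5)/3.5-.5+160)
print(tri(T2,t(105,238),S2,s(404,172)))
from tilt import O
yaw=-.182;x=np.array([np.cos(yaw),np.sin(yaw),0]);y=np.array([-np.sin(yaw),np.cos(yaw),0])
S1,T1,W2,W3=L("s1"),L("t1"),L("w2"),L("w3")
for n,p,h in(("weight",(332,163),.05),("tape",(319,224),.02),("mug",(216,185),.08),("drvtop",(360,225),.02),("drvend",(361,305),.01)):
    q=plane(T1,p,h); print(n,q,"jack",(q-O)@x,(q-O)@y)
E
python3 -c "
import cv2
a=cv2.imread('pics/s2.png')[150:260,190:310];b=cv2.imread('pics/t2.png')[140:230,330:420]
g=lambda i:(255*(i/255.)**.4).astype('uint8')
cv2.imwrite('pics/s2c.png',cv2.resize(g(a),None,fx=5,fy=5,interpolation=cv2.INTER_CUBIC));cv2.imwrite('pics/t2c.png',cv2.resize(g(b),None,fx=6,fy=6,interpolation=cv2.INTER_CUBIC))"
```

```text
(array([0.59873597, 0.0797941 , 0.21490193]), np.float64(0.3676201874199223))
weight [0.65576293 0.11699589 0.05      ] jack 0.030268099437821553 0.1414098921137817
tape [0.50962753 0.14722955 0.02      ] jack -0.11892588561415256 0.1446941509853243
mug [0.59141887 0.38997589 0.08      ] jack -0.08242177057542413 0.3982351853752664
drvtop [0.50804511 0.04696171 0.02      ] jack -0.10233399331259155 0.045795954178905945
drvend [0.31782092 0.04625063 0.01      ] jack -0.28928767429076974 0.010666630394408414
```

View pics/s2c.png

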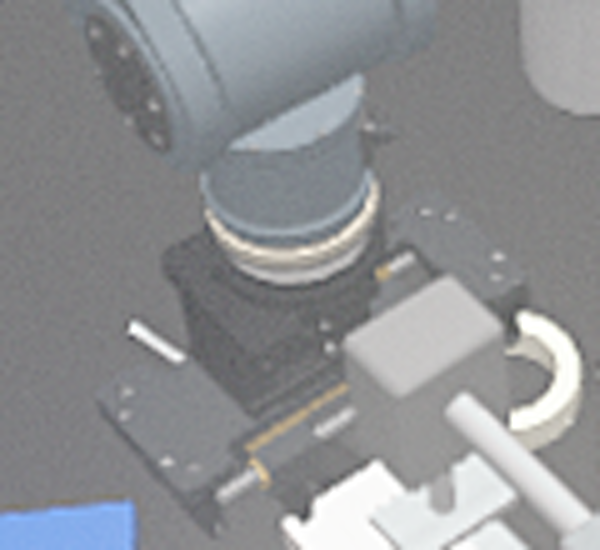

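View pics/t2c.png

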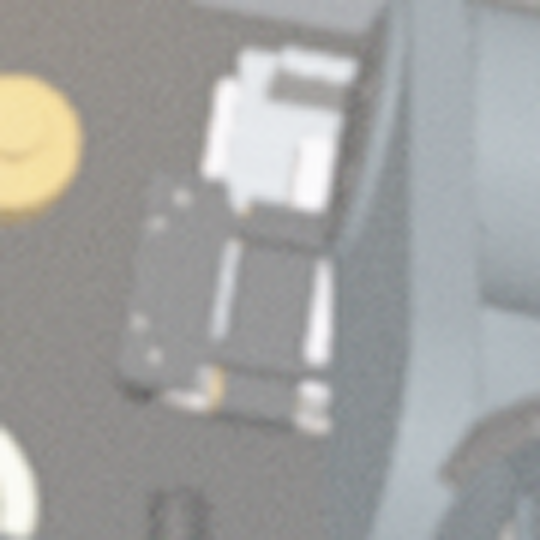

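Emit:
arm_command(plan=[[[-0.5, 0.09, 0], 0], [[-1.2, 0.22, 0], 0], [[-1.9, 0.35, 0], 0], [[-2.32, 0.43, 0], 0], [[-2.32, 0.43, 0], 0]])

```text
time: 12.55
position: [0.5202, 0.0015, 0.1374]
tool_rot: [-0.704, 0.065, -0.064, 0.704]
ft_force: [-0.7, 0.2, -0.4]
grip_width: 0.0741
```

```bash
python3 cap.py wrist w15; python3 cap.py scene s7; python3 -c "
import cv2
f=lambda n,o,r,k:cv2.imwrite(o,cv2.resize((255*(cv2.imread(n)[r[0]:r[1],r[2]:r[3]]/255.)**0.6).astype('uint8'),None,fx=k,fy=k,interpolation=cv2.INTER_CUBIC))
f('pics/w15.png','pics/w15b.png',(100,380,100,540),1.8);f('pics/s7.png','pics/s7b.png',(180,330,200,330),4)"
```

```text
12.6 [-0.212  0.458  1.741  0.     0.942 -1.6  ] [0.5219 0.0011 0.1376] [1.34 0.56 0.26] 0.07403225737621101
12.65 [-0.212  0.458  1.74   0.     0.942 -1.6  ] [0.5228 0.0008 0.1377] [-0.38 -0.06  0.72] 0.07382033032678778
```

View pics/s7b.png

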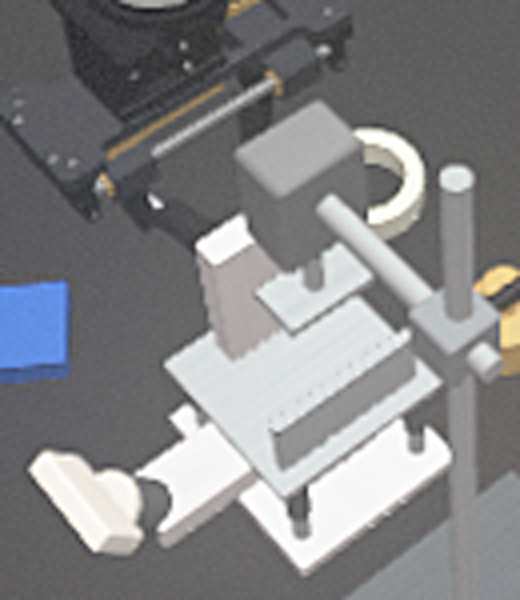

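View pics/w15b.png

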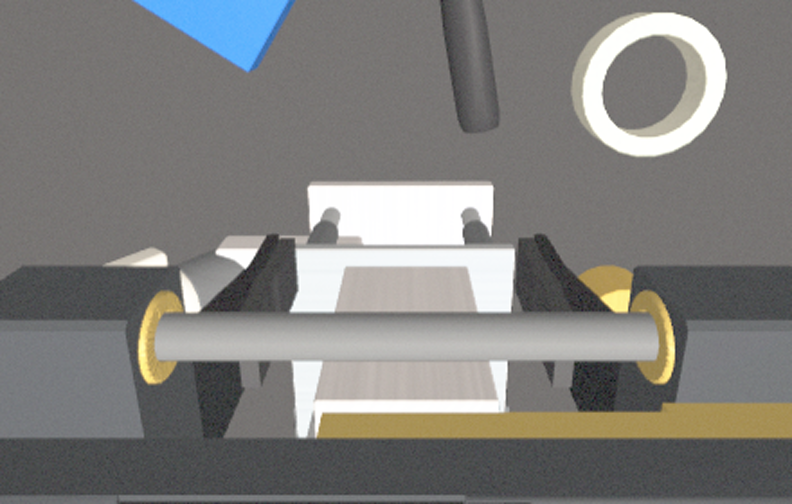

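Emit:
arm_command(plan=[[[0.2, 1, 0], 0], [[0.4, 2, 0], 0], [[0.57, 3.1, 0], 0], [[0.57, 3.1, -0.5], 0], [[0.57, 3.1, -1.5], 0]], fingers=-1)

```text
time: 13.15
position: [0.5391, 0.0788, 0.1008]
tool_rot: [0.704, -0.062, 0.066, -0.704]
ft_force: [1.1, 0.5, 0.2]
grip_width: 0.0422
```

Emit:
arm_command(plan=[[[0, 0, -1], 0], [[0, 0, -2], 0], [[0, 0, -3], 0], [[0, 0, -3.6], 0], [[0, 0, -3.6], 0]])

```text
time: 13.65
position: [0.5347, 0.0778, 0.0073]
tool_rot: [0.704, -0.067, 0.063, -0.704]
ft_force: [-1.1, -0.0, -0.4]
grip_width: 0.0043
```

```bash
python3 cap.py wrist w16; python3 cap.py scene s8; python3 -c "
import cv2
f=lambda n,o,r,k:cv2.imwrite(o,cv2.resize((255*(cv2.imread(n)[r[0]:r[1],r[2]:r[3]]/255.)**0.6).astype('uint8'),None,fx=k,fy=k,interpolation=cv2.INTER_CUBIC))
f('pics/w16.png','pics/w16b.png',(0,400,0,640),1.2);f('pics/s8.png','pics/s8b.png',(180,330,200,350),4)"
```

```text
13.7 [-0.062  0.691  1.775 -0.     0.678 -1.448] [0.5357 0.0778 0.0086] [ 0.35  0.82 -0.42] 0.002419556373857819
13.75 [-0.062  0.69   1.775 -0.     0.678 -1.448] [0.5365 0.0779 0.0095] [ 0.57  0.52 -0.14] 0.0014856948028607344
```

View pics/s8b.png

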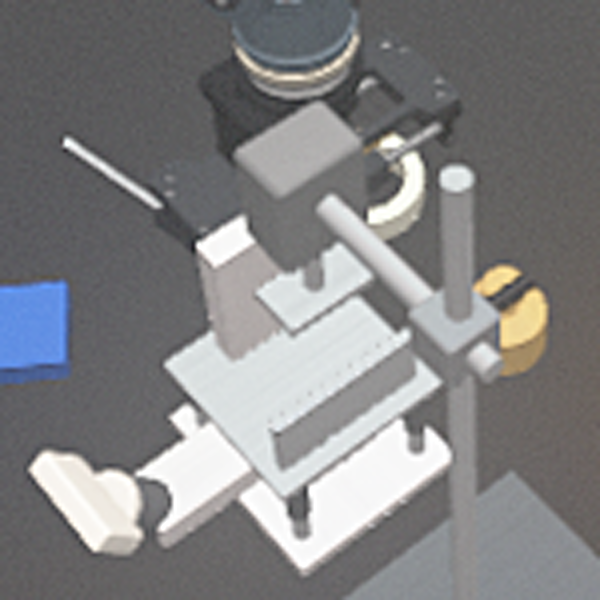

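View pics/w16b.png

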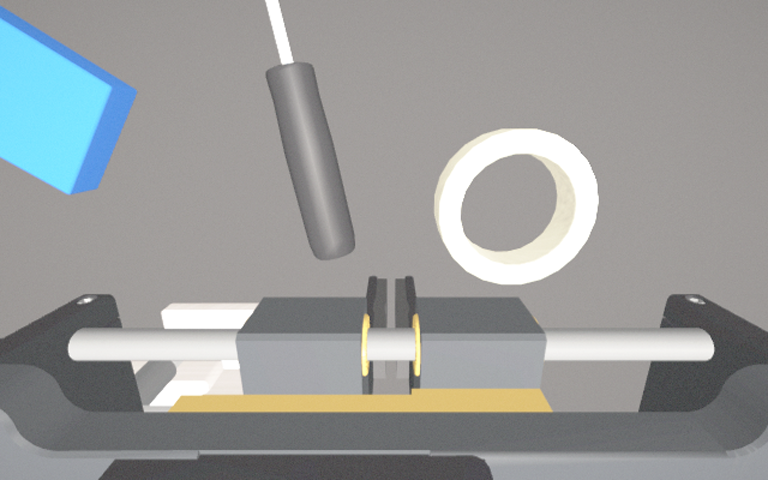

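Emit:
arm_command(plan=[[[0, 0, -0.25], 0], [[0, 0, -0.5], 0], [[0.15, -0.03, -0.5], 0], [[0.3, -0.06, -0.5], 0], [[0.45, -0.08, -0.5], 0]])

```text
time: 14.25
position: [0.5467, 0.0767, -0.0024]
tool_rot: [-0.704, 0.066, -0.064, 0.704]
ft_force: [-2.5, -0.1, 1.4]
grip_width: 0.0006
```

Emit:
arm_command(plan=[[[0.15, -0.03, 0], 0], [[0.3, -0.06, 0], 0], [[0.45, -0.08, 0], 0], [[0.6, -0.11, 0], 0], [[0.6, -0.11, 0], 0]])

```text
time: 14.75
position: [0.5595, 0.0742, -0.0024]
tool_rot: [-0.704, 0.068, -0.063, 0.704]
ft_force: [-6.3, -0.7, 5.7]
grip_width: 0.0006
```

```bash
python3 cap.py scene s9; python3 -c "
import cv2
f=lambda n,o,r,k:cv2.imwrite(o,cv2.resize((255*(cv2.imread(n)[r[0]:r[1],r[2]:r[3]]/255.)**0.6).astype('uint8'),None,fx=k,fy=k,interpolation=cv2.INTER_CUBIC))
f('pics/s9.png','pics/s9b.png',(180,330,200,350),4)"
```

```text
14.8 [-0.066  0.729  1.717  0.     0.702 -1.452] [ 0.5595  0.0742 -0.0024] [-6.    1.01  6.35] 0.00018216992165754557
```

View pics/s9b.png

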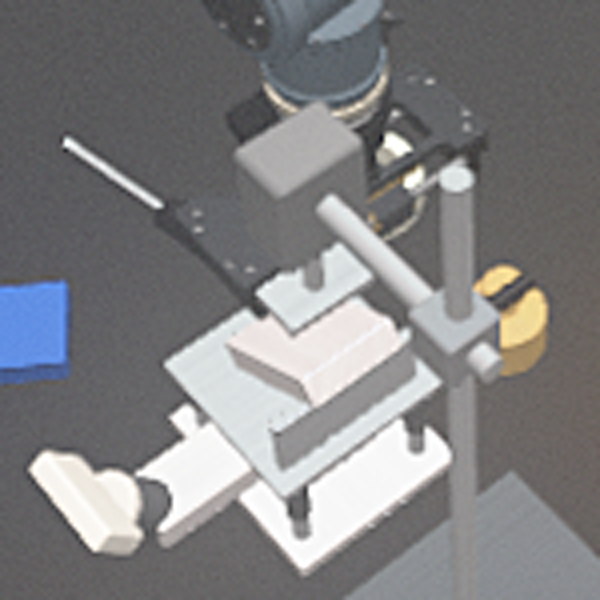

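Emit:
arm_command(plan=[[[0.1, -0.02, 0], 0], [[0.2, -0.04, 0], 0], [[0.3, -0.06, 0], 0], [[0.4, -0.07, 0], 0]])

```text
time: 15.2
position: [0.569, 0.0725, -0.0027]
tool_rot: [-0.704, 0.068, -0.063, 0.704]
ft_force: [-6.0, 1.1, 3.1]
grip_width: 0.0009
```

```bash
python3 cap.py scene s10; python3 -c "
import cv2
f=lambda n,o,r,k:cv2.imwrite(o,cv2.resize((255*(cv2.imread(n)[r[0]:r[1],r[2]:r[3]]/255.)**0.6).astype('uint8'),None,fx=k,fy=k,interpolation=cv2.INTER_CUBIC))
f('pics/s10.png','pics/s10b.png',(180,330,200,350),4)"
```

```text
15.25 [-6.800e-02  7.370e-01  1.691e+00  1.000e-03  7.190e-01 -1.454e+00] [ 0.5698  0.0724 -0.0027] [-5.52  0.71  3.18] 0.00047941265817468313
```

View pics/s10b.png

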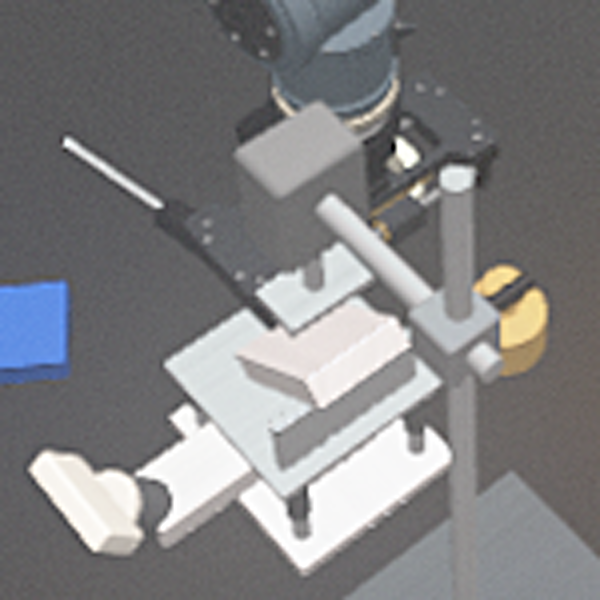

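Emit:
arm_command(plan=[[[0.16, -0.03, 0], 0], [[0.32, -0.06, 0], 0], [[0.48, -0.09, 0], 0], [[0.64, -0.12, 0], 0], [[0.64, -0.12, 0], 0]])

```text
time: 15.75
position: [0.5858, 0.0694, -0.003]
tool_rot: [-0.704, 0.067, -0.063, 0.704]
ft_force: [-4.8, 1.5, 2.1]
grip_width: 0.0008
```

```bash
python3 cap.py scene s11; python3 -c "
import cv2
f=lambda n,o,r,k:cv2.imwrite(o,cv2.resize((255*(cv2.imread(n)[r[0]:r[1],r[2]:r[3]]/255.)**0.6).astype('uint8'),None,fx=k,fy=k,interpolation=cv2.INTER_CUBIC))
f('pics/s11.png','pics/s11b.png',(180,330,200,350),4)"
```

```text
15.8 [-7.200e-02  7.500e-01  1.650e+00  1.000e-03  7.470e-01 -1.458e+00] [ 0.5858  0.0694 -0.003 ] [-5.22  0.09  1.69] 0.00033678548805679304
```

View pics/s11b.png

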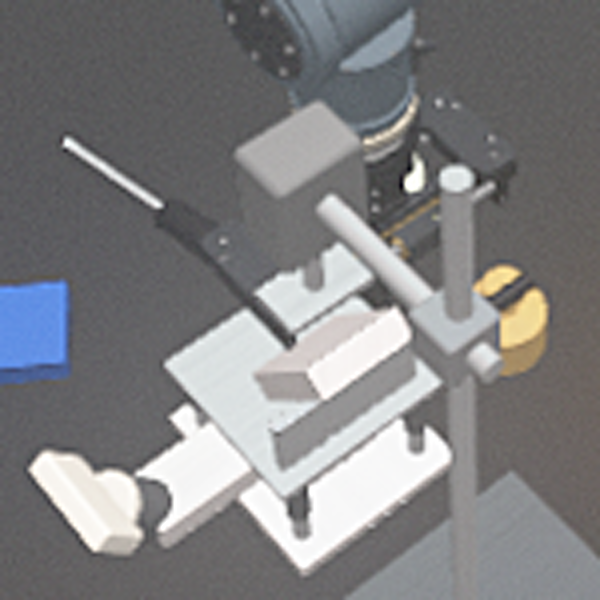

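Emit:
arm_command(plan=[[[0.16, -0.03, 0], 0], [[0.32, -0.06, 0], 0], [[0.48, -0.09, 0], 0], [[0.64, -0.12, 0], 0], [[0.64, -0.12, 0], 0]])

```text
time: 16.3
position: [0.6026, 0.0663, -0.0033]
tool_rot: [-0.704, 0.067, -0.064, 0.704]
ft_force: [-4.0, 0.5, -0.4]
grip_width: 0.0006
```

```bash
python3 cap.py scene s12; python3 -c "
import cv2
f=lambda n,o,r,k:cv2.imwrite(o,cv2.resize((255*(cv2.imread(n)[r[0]:r[1],r[2]:r[3]]/255.)**0.6).astype('uint8'),None,fx=k,fy=k,interpolation=cv2.INTER_CUBIC))
f('pics/s12.png','pics/s12b.png',(180,330,200,350),4)"
```

```text
16.35 [-7.500e-02  7.630e-01  1.608e+00  1.000e-03  7.730e-01 -1.462e+00] [ 0.6027  0.0663 -0.0032] [-4.38  0.64 -0.79] 0.0002834103274771424
```

View pics/s12b.png

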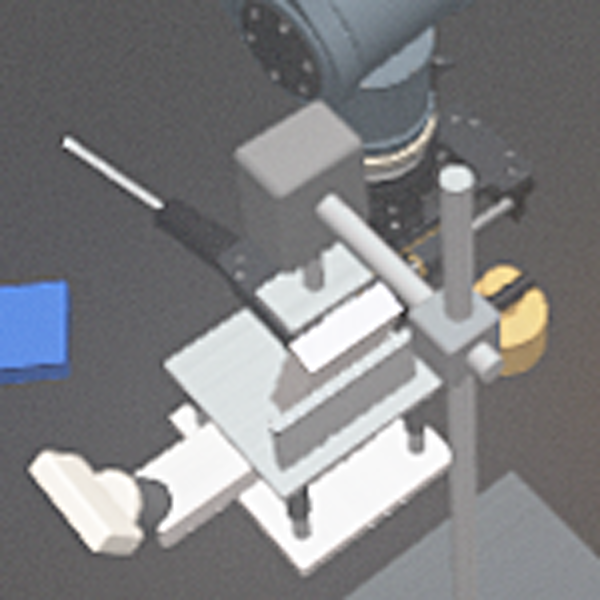

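Emit:
arm_command(plan=[[[0.1, -0.02, 0], 0], [[0.2, -0.04, 0], 0], [[0.3, -0.06, 0], 0], [[0.3, -0.06, 0], 0]])

```text
time: 16.75
position: [0.6122, 0.0648, -0.0027]
tool_rot: [0.704, -0.064, 0.065, -0.704]
ft_force: [-3.3, 0.8, -1.4]
grip_width: 0.0005
```

Emit:
arm_command(plan=[[[0.06, -0.01, 0], 0], [[0.12, -0.02, 0], 0], [[0.12, -0.02, 0], 0]])

```text
time: 17.05
position: [0.6115, 0.065, -0.0026]
tool_rot: [-0.704, 0.067, -0.063, 0.704]
ft_force: [-10.4, 0.4, 2.7]
grip_width: 0.0005
```

```bash
python3 cap.py scene s13; python3 -c "
import cv2
f=lambda n,o,r,k:cv2.imwrite(o,cv2.resize((255*(cv2.imread(n)[r[0]:r[1],r[2]:r[3]]/255.)**0.6).astype('uint8'),None,fx=k,fy=k,interpolation=cv2.INTER_CUBIC))
f('pics/s13.png','pics/s13b.png',(180,330,200,350),4)"
```

```text
17.1 [-0.076  0.771  1.583  0.     0.794 -1.462] [ 0.6115  0.065  -0.0026] [-10.89  -0.29   2.42] 0.0006780964620725577
```

View pics/s13b.png

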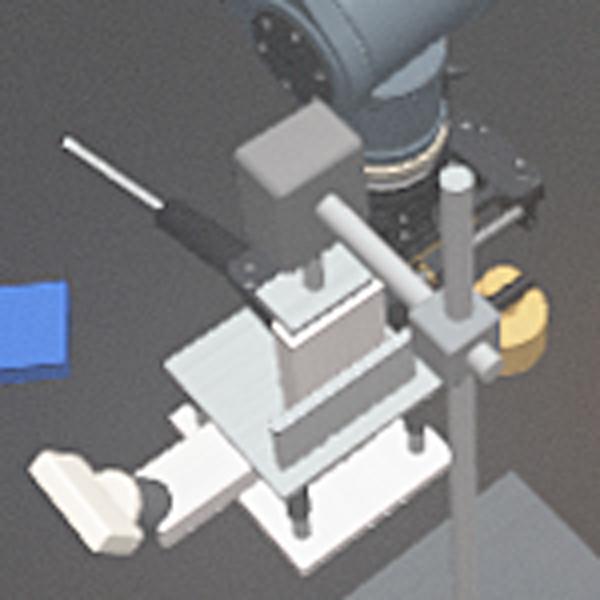

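Emit:
arm_command(plan=[[[-0.2, 0.04, 0], 0], [[-0.5, 0.09, 0], 0], [[-1.2, 0.22, 0], 0], [[-2.2, 0.4, 0.3], 0], [[-2.8, 0.5, 1], 0]])

```text
time: 17.6
position: [0.5429, 0.0764, 0.0219]
tool_rot: [0.704, -0.065, 0.064, -0.704]
ft_force: [-0.6, -1.1, 0.3]
grip_width: 0.0003
```

Emit:
arm_command(plan=[[[-0.6, 0, 1.7], 0], [[-1.2, 0, 3.4], 0], [[-1.6, -0.5, 5], 0], [[-2, -1.5, 6], 0], [[-2, -2, 6], 0]])

```text
time: 18.1
position: [0.4977, 0.0246, 0.1768]
tool_rot: [0.705, -0.061, 0.069, -0.703]
ft_force: [1.2, 0.5, -0.8]
grip_width: 0.0004
```

```bash
python3 cap.py scene s14; python3 cap.py wrist w17; python3 cap.py top t3;python3 -c "
import cv2
f=lambda n,o,r,k:cv2.imwrite(o,cv2.resize((255*(cv2.imread(n)[r[0]:r[1],r[2]:r[3]]/255.)**0.6).astype('uint8'),None,fx=k,fy=k,interpolation=cv2.INTER_CUBIC))
f('pics/s14.png','pics/s14b.png',(180,310,230,330),4.5);f('pics/t3.png','pics/t3b.png',(90,250,290,490),3)"
```

```text
18.15 [-0.177  0.37   1.765 -0.002  0.998 -1.562] [0.4973 0.0234 0.1748] [-0.04 -1.14 -0.23] 0.0004492725813823194
18.2 [-0.175  0.373  1.766 -0.     0.998 -1.56 ] [0.4963 0.0248 0.1733] [-0.93  0.61 -0.7 ] 0.0005674432504677428
18.25 [-0.174  0.374  1.767  0.     0.999 -1.559] [0.4953 0.0258 0.1722] [ 0.04  0.7  -0.27] 0.00010143169354408428
```

View pics/s14b.png

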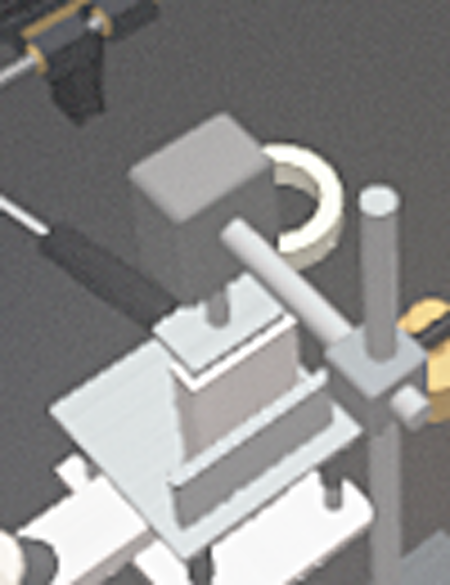

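View pics/t3b.png

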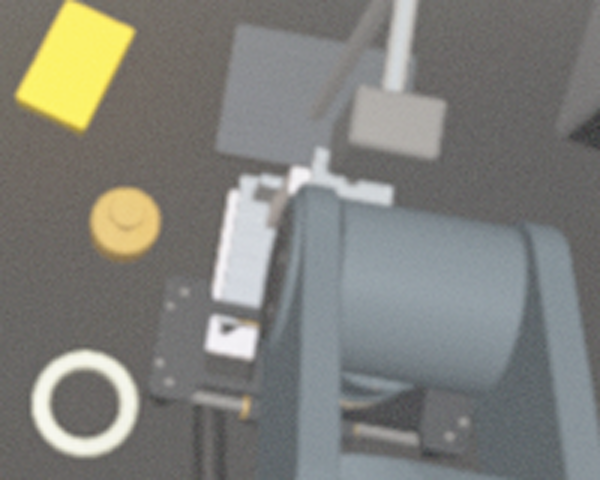

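```bash
python3 -c "
from rig import get_obs
print(get_obs())"|head -8
```

```text
{'time': 18.25, 'q': array([-1.73818642e-01,  3.74450033e-01,  1.76724946e+00,  3.12199285e-04,
        9.98680163e-01, -1.55917684e+00]), 'joint_velocities': array([0.02334227, 0.02882632, 0.01298555, 0.0059439 , 0.0112546 ,
       0.00354602]), 'joint_torque': array([-4.65503829e-01, -3.50063431e+01, -1.52408105e+01, -9.77122667e-02,
        2.94965529e-02, -3.25326668e-02]), 'position': array([0.49533265, 0.02581347, 0.17221823]), 'tool_rot': array([-0.70400606,  0.06509285, -0.06596279,  0.70412165]), 'ft_force': array([ 0.04220199,  0.70355391, -0.26902967]), 'moment': array([ 0.1068233 , -0.09524553,  0.01699809]), 'grip_width': 0.00010143169354408428}
```

Emit:
arm_command(plan=[[[0, -1.8, 0], -1.5], [[0, -3.6, 0], -3], [[0.3, -5.4, 0], -4.5], [[0.8, -7, 0], -6], [[1.5, -7.4, 0], -6]], fingers=0.38)

```text
time: 18.75
position: [0.5326, -0.162, 0.1704]
tool_rot: [0.663, -0.247, 0.246, -0.662]
ft_force: [0.4, 0.4, 0.2]
grip_width: 0.0325
```

Emit:
arm_command(plan=[[[1, 0, 0], 0], [[1.6, 0, 0], 0], [[1.6, 0, 0], 0], [[1.6, 0, 0], 0]])

```text
time: 19.15
position: [0.5713, -0.1574, 0.1705]
tool_rot: [-0.663, 0.246, -0.243, 0.664]
ft_force: [0.1, 0.4, 0.0]
grip_width: 0.0584
```

```bash
cat > st.py <<'E'
from rig import get_obs
from scipy.spatial.transform import Rotation as R
import numpy as np
o=get_obs();M=R.from_quat(o['tool_rot']).as_matrix();cam=np.degrees(np.arctan2(-M[1,0],-M[0,0]))
print("t",o["time"],"pos",o["position"].round(4),"jaw rel jack",(cam+90+10.4+90)%180-90,"q6",o["q"][5].round(2),"F",o["ft_force"].round(1),"Mz",o["moment"].round(2),"w",o["grip_width"])
d=o["position"]-[.6004,-.0166,0];print("jack",d[0]*.983-d[1]*.182,d[0]*.182+d[1]*.983)
E
python3 cap.py wrist w18; python3 st.py; python3 cap.py scene s15;python3 -c "
import cv2
f=lambda n,o,r,k:cv2.imwrite(o,cv2.resize((255*(cv2.imread(n)[r[0]:r[1],r[2]:r[3]]/255.)**0.6).astype('uint8'),None,fx=k,fy=k,interpolation=cv2.INTER_CUBIC))
f('pics/s15.png','pics/s15b.png',(180,310,200,330),4.5)"
```

```text
19.2 [-0.457  0.503  1.53  -0.     1.112 -1.322] [ 0.571  -0.1574  0.1709] [-1.29 -0.38  0.11] 0.05904807537836139
t 19.2 pos [ 0.571  -0.1574  0.1709] jaw rel jack 59.92168013090088 q6 -1.32 F [-1.3 -0.4  0.1] Mz [ 0.06 -0.16 -0.03] w 0.05904807537836139
jack -0.0032658607120266206 -0.14376302027354007
19.25 [-0.458  0.502  1.531 -0.     1.112 -1.322] [ 0.571  -0.1575  0.1713] [-0.16  0.02 -0.04] 0.05926122838537491
```

View pics/w18.png

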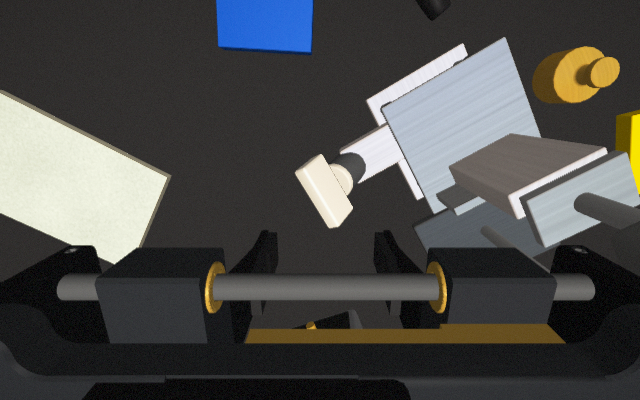

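Emit:
arm_command(plan=[[[0.12, -0.05, -1.5], 0], [[0.12, -0.05, -3], 0], [[0.12, -0.05, -4], 0], [[0.12, -0.05, -4.2], 0], [[0.12, -0.05, -4.2], 0]])

```text
time: 19.75
position: [0.5744, -0.1593, 0.067]
tool_rot: [-0.663, 0.246, -0.244, 0.663]
ft_force: [0.7, -0.4, 0.1]
grip_width: 0.06
```

```bash
python3 cap.py wrist w19; python3 st.py;python3 -c "
import cv2
f=lambda n,o,r,k:cv2.imwrite(o,cv2.resize((255*(cv2.imread(n)[r[0]:r[1],r[2]:r[3]]/255.)**0.6).astype('uint8'),None,fx=k,fy=k,interpolation=cv2.INTER_CUBIC))
f('pics/w19.png','pics/w19b.png',(130,350,170,490),2.4)"
```

```text
19.8 [-0.458  0.644  1.605 -0.     0.892 -1.321] [ 0.5755 -0.1598  0.0681] [-0.36 -0.51  0.78] 0.060162222380463926
t 19.8 pos [ 0.5755 -0.1598  0.0681] jaw rel jack 59.878978040041034 q6 -1.32 F [-0.4 -0.5  0.8] Mz [-0.01 -0.09 -0.03] w 0.060162222380463926
jack 0.0015446115550543302 -0.14531630254646985
```

View pics/w19b.png

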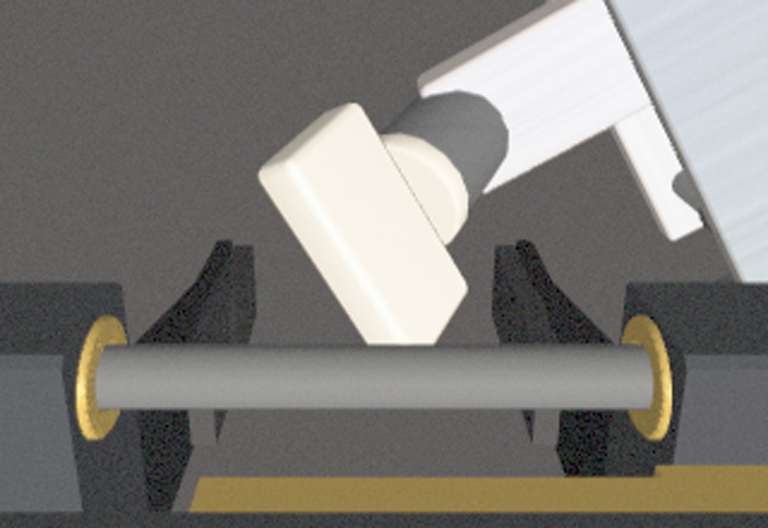

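Emit:
arm_command(plan=[[[0, 0, -0.4], 0], [[0, 0, -0.8], 0], [[0, 0, -1.2], 0], [[0, 0, -1.4], 0], [[0, 0, -1.4], 0]])

```text
time: 20.3
position: [0.5745, -0.1593, 0.0313]
tool_rot: [-0.663, 0.246, -0.244, 0.663]
ft_force: [-0.1, -0.2, 0.9]
grip_width: 0.0604
```

Emit:
arm_command(plan=[[[0, 0, 0], -0.7], [[0, 0, 0], -1.4], [[0, 0, 0], -2.1], [[0, 0, 0], -2.8], [[0, 0, 0], -3.5]])

```text
time: 20.8
position: [0.5766, -0.1612, 0.033]
tool_rot: [0.619, -0.342, 0.344, -0.618]
ft_force: [1.5, -3.3, 0.5]
grip_width: 0.0602
```

```bash
python3 cap.py wrist w20; python3 st.py
```

```text
20.85 [-0.458  0.698  1.621 -0.002  0.819 -1.013] [ 0.5768 -0.1613  0.0331] [ 0.64 -3.03  1.01] 0.05992575302250775
t 20.85 pos [ 0.5768 -0.1613  0.0331] jaw rel jack 42.235111723144655 q6 -1.01 F [ 0.6 -3.   1. ] Mz [-0.42 -0.25  0.2 ] w 0.05992575302250775
jack 0.003101796715517368 -0.14659002944404828
```

View pics/w20.png

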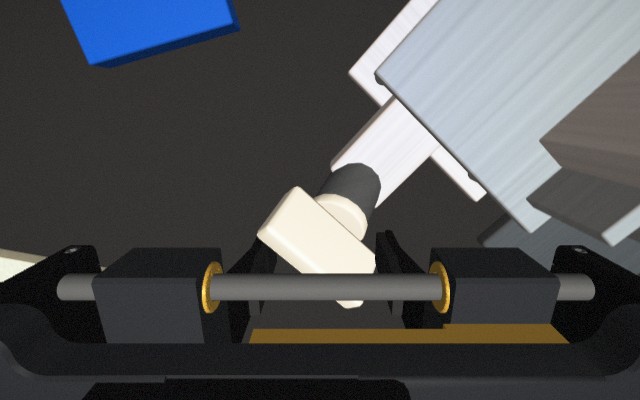

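Emit:
arm_command(plan=[[[0, 0, 0], -1.2], [[0, 0, 0], -2.4], [[0, 0, 0], -3.6], [[0, 0, 0], -4.8], [[0, 0, 0], -6]])

```text
time: 21.35
position: [0.578, -0.168, 0.0359]
tool_rot: [0.511, -0.486, 0.495, -0.507]
ft_force: [-4.4, -15.0, 7.5]
grip_width: 0.0598
```

```bash
python3 cap.py wrist w21; python3 st.py
```

```text
21.4 [-0.463  0.695  1.618 -0.012  0.818 -0.487] [ 0.578  -0.1675  0.0357] [ -3.11 -15.19   9.3 ] 0.060386706432136665
t 21.4 pos [ 0.578  -0.1675  0.0357] jaw rel jack 12.277876442746333 q6 -0.49 F [ -3.1 -15.2   9.3] Mz [-2.28  0.75  0.55] w 0.060386706432136665
jack 0.005398716098936145 -0.15241015247162124
```

View pics/w21.png

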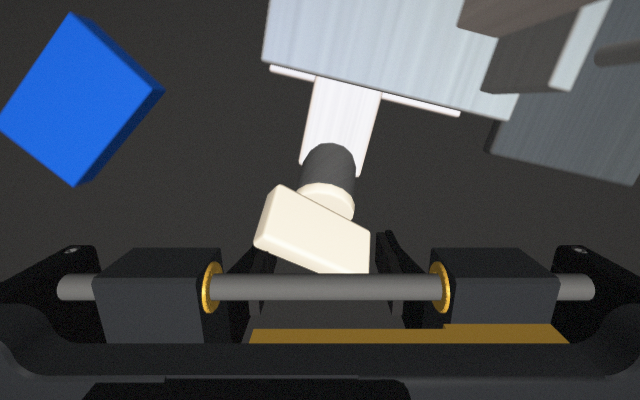

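Emit:
arm_command(plan=[[[0, -0.15, 0.15], 0], [[0, -0.25, 0.25], 0], [[0, -0.25, 0.25], 0]])

```text
time: 21.7
position: [0.5754, -0.1669, 0.0391]
tool_rot: [0.509, -0.491, 0.492, -0.509]
ft_force: [-0.6, -3.5, 0.3]
grip_width: 0.0599
```

```bash
python3 cap.py wrist w22; python3 st.py;python3 -c "
import cv2
f=lambda n,o,r,k:cv2.imwrite(o,cv2.resize((255*(cv2.imread(n)[r[0]:r[1],r[2]:r[3]]/255.)**0.6).astype('uint8'),None,fx=k,fy=k,interpolation=cv2.INTER_CUBIC))
f('pics/w22.png','pics/w22b.png',(130,350,170,490),2.4)"
```

```text
21.75 [-4.680e-01  6.900e-01  1.615e+00 -1.000e-03  8.350e-01 -5.020e-01] [ 0.5754 -0.1668  0.039 ] [-1.83 -4.16  0.44] 0.059902501417560525
t 21.75 pos [ 0.5754 -0.1668  0.039 ] jaw rel jack 12.434798069020871 q6 -0.5 F [-1.8 -4.2  0.4] Mz [-0.74  0.12  0.16] w 0.059902501417560525
jack 0.00276666802761652 -0.1521867251279754
```

View pics/w22b.png

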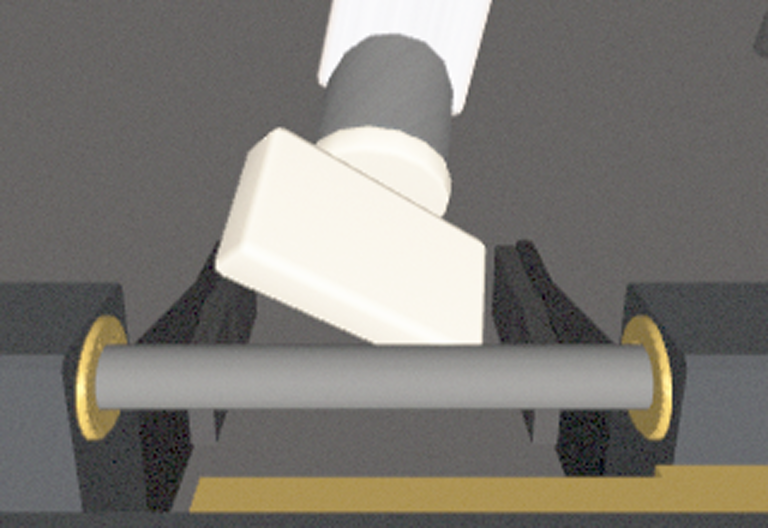

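Emit:
arm_command(plan=[[[0, 0, 0], 1.6], [[-0.04, 0.06, 0], 3.2], [[-0.06, 0.12, 0], 4.8], [[-0.06, 0.18, 0], 6.4], [[-0.06, 0.24, 0], 8]])

```text
time: 22.25
position: [0.5735, -0.1583, 0.0384]
tool_rot: [-0.646, 0.286, -0.285, 0.647]
ft_force: [-0.6, -0.2, 0.2]
grip_width: 0.0603
```

Emit:
arm_command(plan=[[[0, 0, 0], 1.4], [[0, 0, 0], 1.4], [[0, 0, 0], 1.4]], fingers=0.0)

```text
time: 22.55
position: [0.5736, -0.159, 0.0385]
tool_rot: [-0.662, 0.249, -0.248, 0.662]
ft_force: [1.1, -0.1, 0.6]
grip_width: 0.0464
```

```bash
python3 cap.py wrist w23; python3 st.py;python3 -c "
import cv2
f=lambda n,o,r,k:cv2.imwrite(o,cv2.resize((255*(cv2.imread(n)[r[0]:r[1],r[2]:r[3]]/255.)**0.6).astype('uint8'),None,fx=k,fy=k,interpolation=cv2.INTER_CUBIC))
f('pics/w23.png','pics/w23b.png',(130,350,170,490),2.4)"
```

```text
22.6 [-4.590e-01  6.870e-01  1.624e+00  1.000e-03  8.310e-01 -1.312e+00] [ 0.5737 -0.1593  0.0386] [-0.55  0.27  0.01] 0.04534964886223674
t 22.6 pos [ 0.5737 -0.1593  0.0386] jaw rel jack 59.26933628678671 q6 -1.31 F [-0.6  0.3  0. ] Mz [-0.02 -0.18  0.04] w 0.04534964886223674
jack -0.0002728061647837843 -0.14510148161234698
```

View pics/w23b.png

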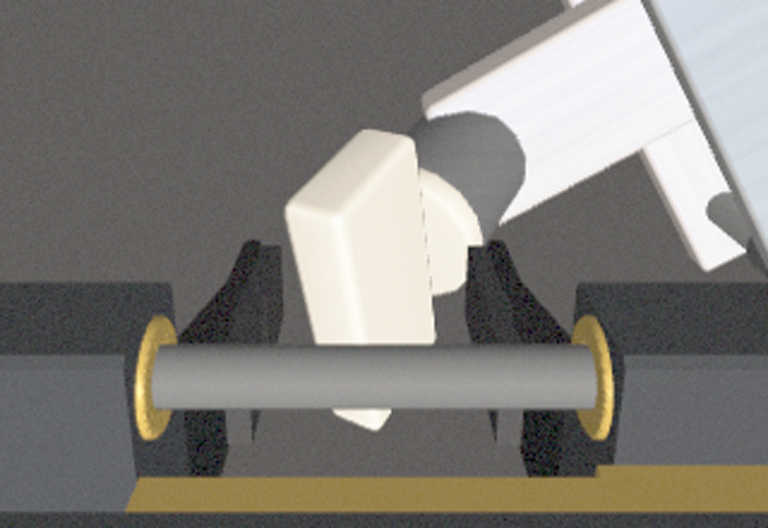

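Emit:
arm_command(plan=[[[0, 0, 0], -1.2], [[0, 0, 0], -2.4], [[0, 0, 0], -3.6], [[0, 0, 0], -4.8], [[0, 0, 0], -6]])

```text
time: 23.1
position: [0.5747, -0.1633, 0.039]
tool_rot: [0.576, -0.41, 0.413, -0.574]
ft_force: [-1.3, -11.5, -0.7]
grip_width: 0.0437
```

```bash
python3 st.py
```

```text
t 23.1 pos [ 0.5747 -0.1633  0.039 ] jaw rel jack 29.220308349323886 q6 -0.79 F [ -1.3 -11.5  -0.7] Mz [-1.83  0.18  0.26] w 0.04373641828625314
jack 0.0013930353778260768 -0.14889304049039032
```

Emit:
arm_command(plan=[[[0, 0, 0], -1], [[0, 0, 0], -2], [[0, 0, 0], -3]])

```text
time: 23.4
position: [0.5752, -0.1666, 0.0404]
tool_rot: [0.519, -0.479, 0.486, -0.515]
ft_force: [-5.1, -16.2, 7.1]
grip_width: 0.0437
```

```bash
python3 cap.py wrist w24; python3 st.py;python3 -c "
import cv2
f=lambda n,o,r,k:cv2.imwrite(o,cv2.resize((255*(cv2.imread(n)[r[0]:r[1],r[2]:r[3]]/255.)**0.6).astype('uint8'),None,fx=k,fy=k,interpolation=cv2.INTER_CUBIC))
f('pics/w24.png','pics/w24b.png',(130,350,170,490),2.4)"
```

```text
23.45 [-0.464  0.685  1.62  -0.011  0.829 -0.522] [ 0.5752 -0.1666  0.0406] [ -3.84 -13.87   5.56] 0.04314886543844797
t 23.45 pos [ 0.5752 -0.1666  0.0406] jaw rel jack 14.169692003874502 q6 -0.52 F [ -3.8 -13.9   5.6] Mz [-2.29  0.73  0.36] w 0.04314886543844797
jack 0.0025273870958563843 -0.152022506571425
```

View pics/w24b.png

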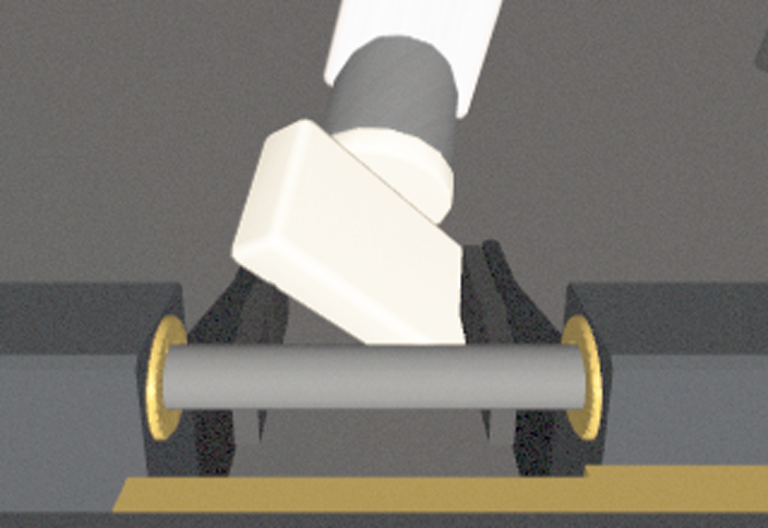

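Emit:
arm_command(plan=[[[0, 0, 0], 1.6], [[0, 0, 0], 3.2], [[0, 0, 0], 4.8], [[0, 0, 0], 6.4], [[0, 0, 0], 8]])

```text
time: 23.95
position: [0.5737, -0.1597, 0.0386]
tool_rot: [-0.651, 0.275, -0.275, 0.651]
ft_force: [-0.9, -0.0, 0.2]
grip_width: 0.0438
```

Emit:
arm_command(plan=[[[0, 0, 0], 1.5], [[0, 0, 0], 1.5], [[0, 0, 0], 1.5]])

```text
time: 24.25
position: [0.5738, -0.1598, 0.0387]
tool_rot: [-0.667, 0.235, -0.234, 0.667]
ft_force: [-0.6, 0.1, -0.5]
grip_width: 0.0434
```

```bash
python3 cap.py wrist w25; python3 st.py;python3 -c "
import cv2
f=lambda n,o,r,k:cv2.imwrite(o,cv2.resize((255*(cv2.imread(n)[r[0]:r[1],r[2]:r[3]]/255.)**0.6).astype('uint8'),None,fx=k,fy=k,interpolation=cv2.INTER_CUBIC))
f('pics/w25.png','pics/w25b.png',(130,350,170,490),2.4)"
```

```text
24.3 [-0.459  0.687  1.624  0.     0.831 -1.355] [ 0.5738 -0.1598  0.0387] [ 0.08 -0.61 -0.81] 0.0435025957918425
t 24.3 pos [ 0.5738 -0.1598  0.0387] jaw rel jack 61.70589824981323 q6 -1.35 F [ 0.1 -0.6 -0.8] Mz [ 0.02 -0.18 -0.02] w 0.0435025957918425
jack -0.00011075383030564878 -0.1456306514126502
```

View pics/w25b.png

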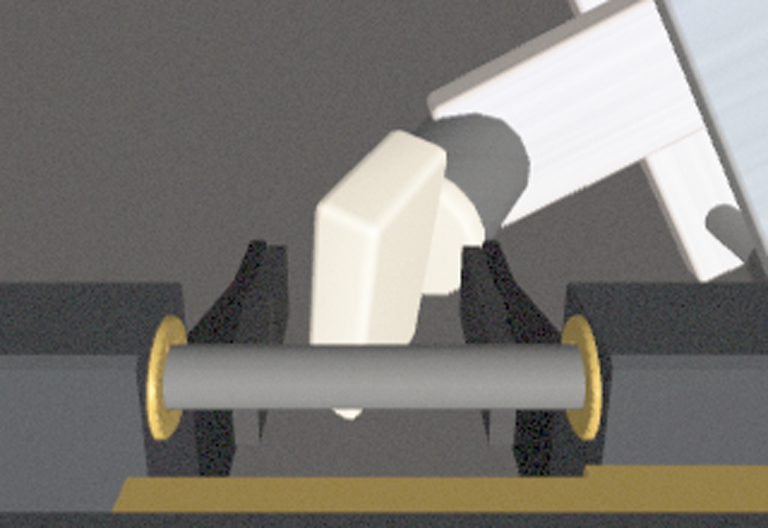

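Emit:
arm_command(plan=[[[0, 0, 0], 0], [[0, 0, 0], 0], [[0, 0, 0], 0], [[0, 0, 0], 0], [[0, 0, 0], 0]], fingers=-1, force=20)

```text
time: 24.8
position: [0.5724, -0.1619, 0.0387]
tool_rot: [0.669, -0.234, 0.233, -0.666]
ft_force: [-3.9, -5.2, 1.5]
grip_width: 0.0255
```

```bash
python3 st.py
```

```text
t 24.8 pos [ 0.5724 -0.1619  0.0387] jaw rel jack 61.86343254828 q6 -1.36 F [-3.9 -5.2  1.5] Mz [-0.85  0.5  -0.15] w 0.025471861519546897
jack -0.0010528463904924366 -0.14793507523409036
```

Emit:
arm_command(plan=[[[0, 0, 0], -1], [[0, 0, 0], -2], [[0, 0, 0], -3], [[0, 0, 0], -4], [[0, 0, 0], -4]])

```text
time: 25.3
position: [0.5732, -0.165, 0.0397]
tool_rot: [0.62, -0.344, 0.346, -0.615]
ft_force: [-6.0, -11.9, 3.1]
grip_width: 0.0214
```

```bash
python3 cap.py wrist w26; python3 st.py;python3 -c "
import cv2
f=lambda n,o,r,k:cv2.imwrite(o,cv2.resize((255*(cv2.imread(n)[r[0]:r[1],r[2]:r[3]]/255.)**0.6).astype('uint8'),None,fx=k,fy=k,interpolation=cv2.INTER_CUBIC))
f('pics/w26.png','pics/w26b.png',(130,350,170,490),2.4)"
```

```text
25.35 [-0.463  0.686  1.623 -0.01   0.83  -1.008] [ 0.5732 -0.165   0.0397] [ -6.07 -13.15   3.22] 0.021648963820797083
t 25.35 pos [ 0.5732 -0.165   0.0397] jaw rel jack 41.99320882191478 q6 -1.01 F [ -6.1 -13.1   3.2] Mz [-1.86  0.72  0.19] w 0.021648963820797083
jack 0.0003122232871133057 -0.15086469195405372
```

View pics/w26b.png

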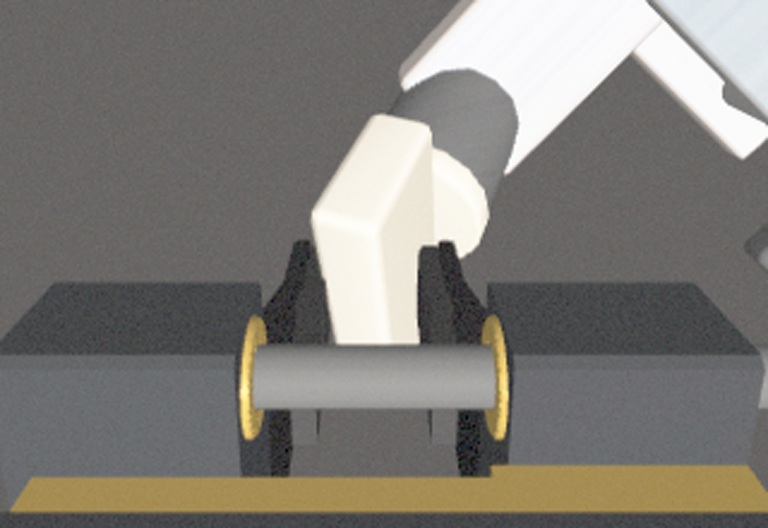

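Emit:
arm_command(plan=[[[0, -0.1, 0], -1], [[0, -0.2, 0], -2], [[0, -0.2, 0], -3], [[0, -0.2, 0], -4], [[0, -0.2, 0], -5]], force=25)

```text
time: 25.85
position: [0.5722, -0.1675, 0.0405]
tool_rot: [0.529, -0.471, 0.472, -0.525]
ft_force: [-7.4, -6.7, 11.9]
grip_width: 0.0179
```

```bash
python3 cap.py wrist w27; python3 st.py;python3 -c "
import cv2
f=lambda n,o,r,k:cv2.imwrite(o,cv2.resize((255*(cv2.imread(n)[r[0]:r[1],r[2]:r[3]]/255.)**0.6).astype('uint8'),None,fx=k,fy=k,interpolation=cv2.INTER_CUBIC))
f('pics/w27.png','pics/w27b.png',(130,350,170,490),2.4)"
```

```text
25.9 [-0.469  0.686  1.62  -0.006  0.836 -0.574] [ 0.5723 -0.1675  0.0405] [-7.33 -6.21 10.37] 0.017878810024976963
t 25.9 pos [ 0.5723 -0.1675  0.0405] jaw rel jack 16.610993711172455 q6 -0.57 F [-7.3 -6.2 10.4] Mz [-0.9   0.97  0.12] w 0.017878810024976963
jack -0.0001828970834778683 -0.15343119415599019
```

View pics/w27b.png

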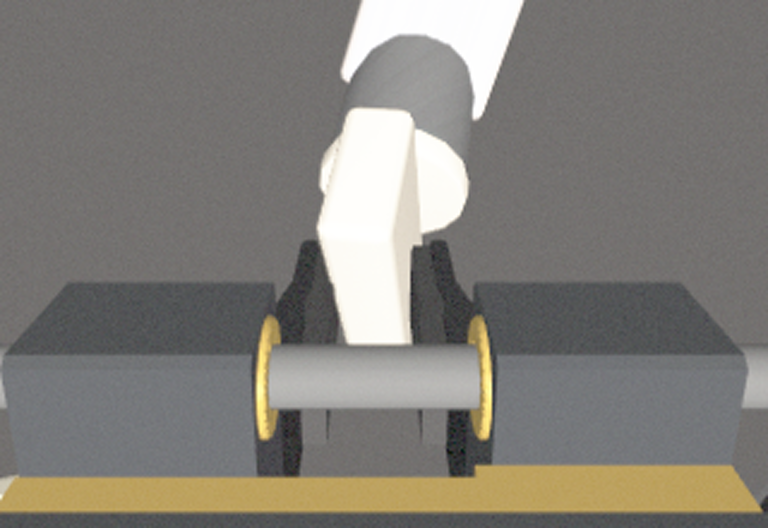

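Emit:
arm_command(plan=[[[-0.05, -0.05, 0.1], -0.8], [[-0.05, -0.05, 0.15], -1.6]])

```text
time: 26.1
position: [0.5717, -0.1674, 0.0415]
tool_rot: [0.493, -0.507, 0.507, -0.492]
ft_force: [-0.1, -4.2, -11.6]
grip_width: 0.017
```

```bash
python3 cap.py scene s16; python3 st.py;python3 -c "
import cv2
f=lambda n,o,r,k:cv2.imwrite(o,cv2.resize((255*(cv2.imread(n)[r[0]:r[1],r[2]:r[3]]/255.)**0.6).astype('uint8'),None,fx=k,fy=k,interpolation=cv2.INTER_CUBIC))
f('pics/s16.png','pics/s16b.png',(200,300,240,320),6)
f('pics/s14.png','pics/s14c.png',(200,300,240,320),6)"; python3 cap.py wrist w28
```

```text
26.15 [-0.471  0.683  1.622 -0.003  0.837 -0.438] [ 0.5717 -0.1675  0.0415] [-1.03 -5.59 -6.94] 0.016407590002457176
t 26.15 pos [ 0.5717 -0.1675  0.0415] jaw rel jack 8.61194114699515 q6 -0.44 F [-1.  -5.6 -6.9] Mz [-0.78 -0.11  0.02] w 0.016407590002457176
jack -0.0007074419893645274 -0.15351245490228296
26.2 [-0.471  0.683  1.621 -0.003  0.837 -0.443] [ 0.5718 -0.1674  0.0415] [ 0.13 -5.59 -7.3 ] 0.01634835484838866
```

View pics/s16b.png

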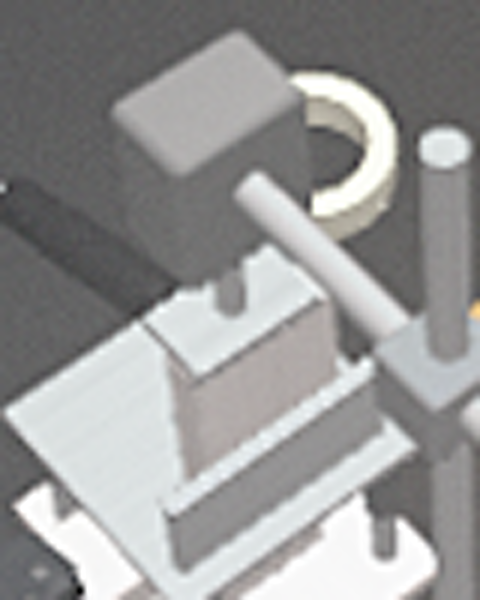

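View pics/s14c.png

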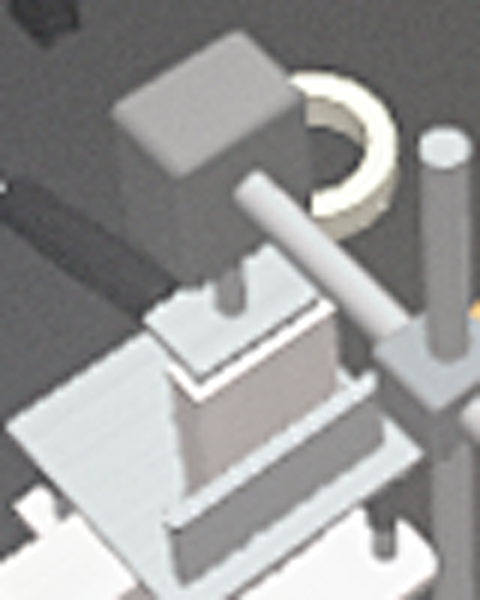

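View pics/w28.png

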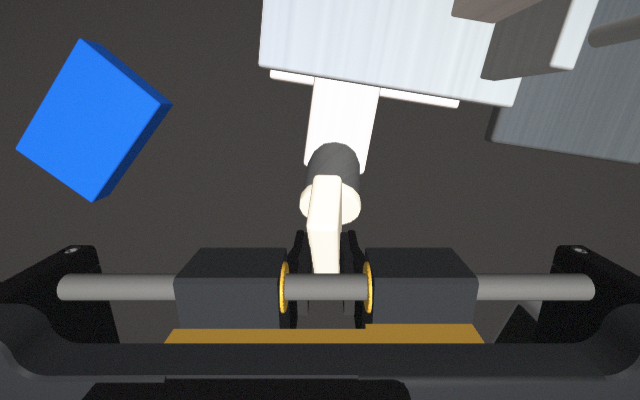

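```bash
python3 -c "
import cv2
f=lambda n,o,r,k:cv2.imwrite(o,cv2.resize((255*(cv2.imread(n)[r[0]:r[1],r[2]:r[3]]/255.)**0.6).astype('uint8'),None,fx=k,fy=k,interpolation=cv2.INTER_CUBIC))
f('pics/w18.png','pics/w18b.png',(110,280,430,640),3.6)"
```

```text
(no output)
```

View pics/w18b.png

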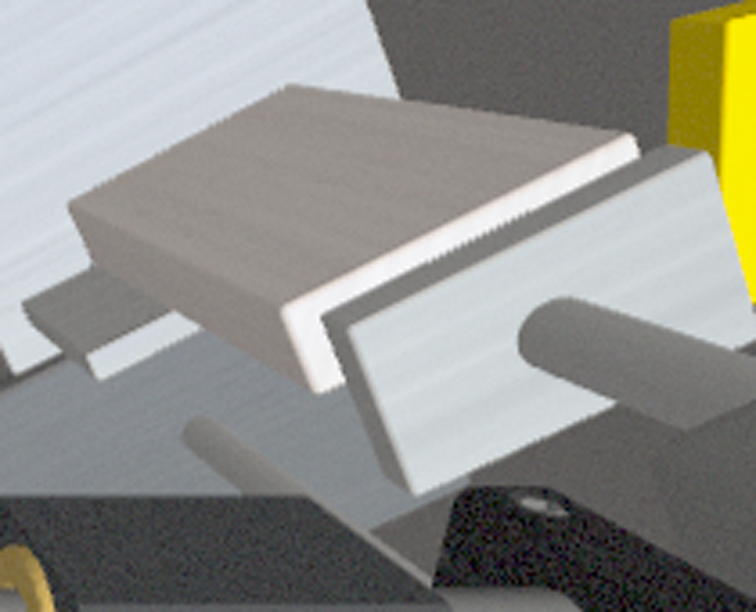

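```bash
python3 - <<'E'
from h import *; import pickle
from scipy.optimize import brentq
c=pickle.load(open("pics/w18.pkl","rb"))
z=lambda u,v:((u+.5)/3.6-.5+430,(v+.5)/3.6-.5+110)
def H(a,b,L):
    h=brentq(lambda h:np.linalg.norm(plane(c,z(*a),h)-plane(c,z(*b),h))-L,.05,.3); return h,plane(c,z(*a),h),plane(c,z(*b),h)
x=np.array([.983,-.182,0]);y=np.array([.182,.983,0]);O=np.array([.6004,-.0166,0])
for n,a,b,L in(("plate top",(283,307),(632,135),.064),("plate short",(283,307),(320,392),.020),("foot top",(350,328),(708,152),.056),("foot side",(350,328),(412,495),.034)):
    h,p,q=H(a,b,L); print(n,round(h,4),"jack",[(round((r-O)@x,4),round((r-O)@y,4)) for r in(p,q)])
for h in(.192,.194,.196,.198,.2):
    p=plane(c,z(325,315),h);print(h,(p-O)@x,(p-O)@y, "top",[round((plane(c,z(350,328),h+.008)-O)@v,4) for v in (x,y)])
E
```

```text
plate top 0.1815 jack [(np.float64(0.0377), np.float64(-0.0264)), (np.float64(0.0383), np.float64(0.0376))]
plate short 0.1775 jack [(np.float64(0.0401), np.float64(-0.0247)), (np.float64(0.0601), np.float64(-0.0244))]
foot top 0.2088 jack [(np.float64(0.0305), np.float64(-0.0294)), (np.float64(0.0306), np.float64(0.0265))]
foot side 0.2064 jack [(np.float64(0.032), np.float64(-0.0283)), (np.float64(0.066), np.float64(-0.029))]
0.192 0.03671549957575773 -0.024758714091589203 top [np.float64(0.0361), np.float64(-0.0254)]
0.194 0.03549060303647886 -0.0256382860670257 top [np.float64(0.0348), np.float64(-0.0263)]
0.196 0.03426570649719999 -0.026517858042462202 top [np.float64(0.0336), np.float64(-0.0272)]
0.198 0.03304080995792112 -0.027397430017898704 top [np.float64(0.0323), np.float64(-0.0282)]
0.2 0.03181591341864226 -0.02827700199333522 top [np.float64(0.031), np.float64(-0.0291)]
```

Emit:
arm_command(plan=[[[0, -0.05, -0.08], -1], [[0, -0.1, -0.08], -2], [[0, -0.1, -0.08], -3], [[0, -0.1, -0.08], -4], [[0, -0.1, -0.08], -5]])

```text
time: 26.7
position: [0.5703, -0.1678, 0.0411]
tool_rot: [-0.373, 0.603, -0.6, 0.371]
ft_force: [-4.5, -1.3, 7.0]
grip_width: 0.0169
```

```bash
python3 cap.py wrist w29; python3 st.py
```

```text
26.75 [-0.473  0.684  1.621 -0.002  0.841 -0.007] [ 0.5703 -0.1678  0.0412] [-2.66 -0.21  5.22] 0.01664590962413726
t 26.75 pos [ 0.5703 -0.1678  0.0412] jaw rel jack -16.2499970407753 q6 -0.01 F [-2.7 -0.2  5.2] Mz [0.21 1.   0.43] w 0.01664590962413726
jack -0.0020930772557882157 -0.15413352212895146
```

View pics/w29.png

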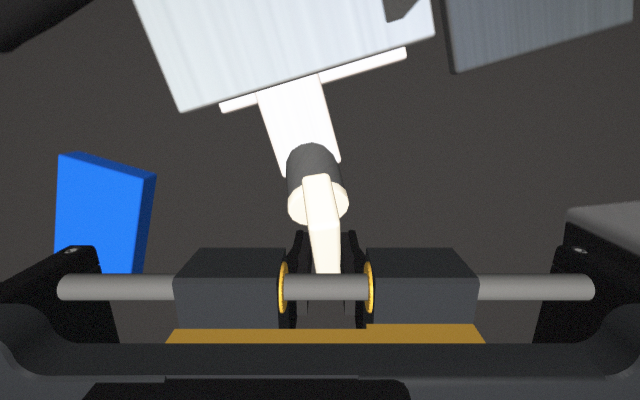

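Emit:
arm_command(plan=[[[0, 0, 0], -1], [[-0.04, 0, 0], -2], [[-0.08, 0, 0.05], -3], [[-0.08, 0, 0.05], -4], [[-0.08, 0, 0.05], -4.4]])

```text
time: 27.25
position: [0.5684, -0.1681, 0.0425]
tool_rot: [-0.252, 0.662, -0.66, 0.25]
ft_force: [-5.0, -1.1, 8.1]
grip_width: 0.0187
```

```bash
python3 cap.py wrist w30; python3 st.py; python3 cap.py scene s17;python3 -c "
import cv2
f=lambda n,o,r,k:cv2.imwrite(o,cv2.resize((255*(cv2.imread(n)[r[0]:r[1],r[2]:r[3]]/255.)**0.6).astype('uint8'),None,fx=k,fy=k,interpolation=cv2.INTER_CUBIC))
f('pics/s17.png','pics/s17b.png',(200,300,240,320),6)"
```

```text
27.3 [-0.475  0.68   1.626 -0.002  0.841  0.372] [ 0.5684 -0.1681  0.0426] [-5.54 -0.62  6.82] 0.0188198188018318
t 27.3 pos [ 0.5684 -0.1681  0.0426] jaw rel jack -38.04683832257746 q6 0.37 F [-5.5 -0.6  6.8] Mz [0.08 0.99 0.45] w 0.0188198188018318
jack -0.0039052932517620043 -0.154739197424689
27.35 [-0.475  0.68   1.626 -0.002  0.84   0.37 ] [ 0.5684 -0.1681  0.0425] [-4.15 -1.43  6.79] 0.01891156667178615
```

View pics/w30.png

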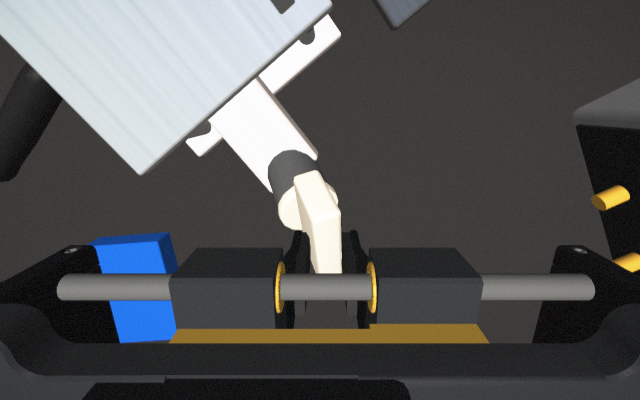

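View pics/s17b.png

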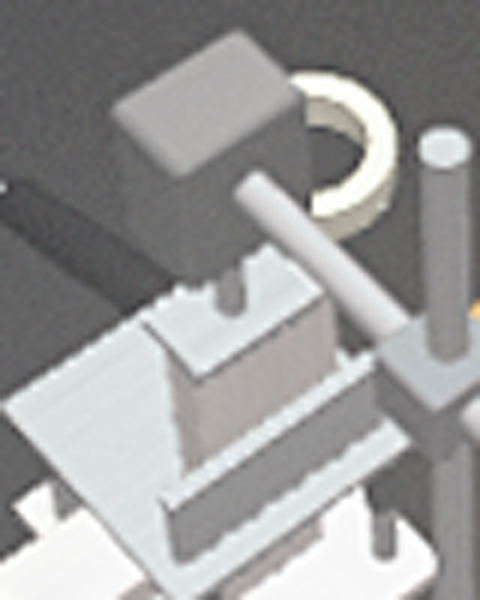

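```bash
cat > ftrk.py <<'E'
import cv2,numpy as np,sys
g=lambda n:cv2.cvtColor(cv2.imread(f"pics/{n}.png"),cv2.COLOR_BGR2GRAY).astype(np.float32)
def ecc(a,b,box):
    y0,y1,x0,x1=box
    T=g(a)[y0:y1,x0:x1]; I=g(b)
    M=np.float32([[1,0,x0],[0,1,y0]])
    cc,M=cv2.findTransformECC(T,I,M,cv2.MOTION_TRANSLATION,(3,200,1e-6),None,3)
    return (M[0,2]-x0).round(3),(M[1,2]-y0).round(3),round(cc,3)
for n in sys.argv[1:]:
    print(n,"foot",ecc("s14",n,(244,258,264,284)),"footR",ecc("s14",n,(242,256,284,293)),"fence",ecc("s14",n,(266,296,266,290)),"housing",ecc("s14",n,(204,225,260,290)))
E
python3 ftrk.py s13 s15 s16 s17
```

```text
s13 foot (np.float32(0.296), np.float32(-0.377), 0.953) footR (np.float32(-0.292), np.float32(0.07), 0.98) fence (np.float32(-0.002), np.float32(-0.008), 0.994) housing (np.float32(-0.18), np.float32(0.121), 0.988)
s15 foot (np.float32(0.067), np.float32(-0.049), 0.996) footR (np.float32(-0.27), np.float32(0.012), 0.979) fence (np.float32(-0.036), np.float32(-0.016), 0.996) housing (np.float32(0.01), np.float32(-0.011), 0.998)Traceback (most recent call last):
  File "ftrk.py", line 10, in <module>
    print(n,"foot",ecc("s14",n,(244,258,264,284)),"footR",ecc("s14",n,(242,256,284,293)),"fence",ecc("s14",n,(266,296,266,290)),"housing",ecc("s14",n,(204,225,260,290)))
                                                          ~~~^^^^^^^^^^^^^^^^^^^^^^^^^^^
  File "ftrk.py", line 7, in ecc
    cc,M=cv2.findTransformECC(T,I,M,cv2.MOTION_TRANSLATION,(3,200,1e-6),None,3)
         ~~~~~~~~~~~~~~~~~~~~^^^^^^^^^^^^^^^^^^^^^^^^^^^^^^^^^^^^^^^^^^^^^^^^^^
cv2.error: OpenCV(4.12.0) /io/opencv/modules/video/src/ecc.cpp:589: error: (-7:Iterations do not converge) The algorithm stopped before its convergence. The correlation is going to be minimized. Images may be uncorrelated or non-overlapped in function 'findTransformECC'
```

```bash
cat > ftrk.py <<'E'
import cv2,numpy as np,sys
g=lambda n:cv2.cvtColor(cv2.imread(f"pics/{n}.png"),cv2.COLOR_BGR2GRAY).astype(np.float32)
def ecc(a,b,box,dy=0):
    y0,y1,x0,x1=box
    T=g(a)[y0:y1,x0:x1]; I=g(b)
    M=np.float32([[1,0,x0],[0,1,y0+dy]])
    try: cc,M=cv2.findTransformECC(T,I,M,cv2.MOTION_TRANSLATION,(3,300,1e-6),None,3)
    except cv2.error: return None
    return round(float(M[0,2]-x0),2),round(float(M[1,2]-y0),2),round(cc,3)
for n in sys.argv[1:]:
    print(n,"stem",ecc("s14",n,(246,257,272,285)),"fence",[ecc("s14",n,(264,296,266,290),d) for d in(0,-3)],"plat",[ecc("s14",n,(262,282,240,256),d) for d in (0,-3)],"housing",ecc("s14",n,(204,225,260,290)))
E
python3 ftrk.py s13 s15 s16 s17
```

```text
s13 stem (-0.05, -0.09, 0.995) fence [(-0.01, -0.03, 0.994), (-0.01, -0.0, 0.994)] plat [(0.06, -0.04, 0.996), (0.08, -0.05, 0.996)] housing (-0.18, 0.12, 0.988)
s15 stem (-0.06, -0.08, 0.995) fence [(-0.04, -0.02, 0.995), (-0.02, -0.03, 0.995)] plat [(0.07, -0.05, 0.996), (0.07, -0.04, 0.996)] housing (0.01, -0.01, 0.998)
s16 stem (-0.09, -0.11, 0.995) fence [(-0.1, -2.46, 0.943), (-0.1, -2.46, 0.943)] plat [(-0.45, -2.19, 0.996), (-0.45, -2.19, 0.996)] housing (0.01, -0.01, 0.998)
s17 stem (-0.07, -0.11, 0.996) fence [(-0.28, -3.62, 0.949), (-0.28, -3.63, 0.949)] plat [(-0.66, -3.29, 0.995), (-0.66, -3.29, 0.995)] housing (-0.0, -0.02, 0.998)
```

```bash
python3 - <<'E'
from h import *; import pickle
c=pickle.load(open("pics/s14.pkl","rb"))
for n,p in(("plat NR",(.5454,-.0675,.085)),("fence",(.66,-.06,.11)),("foot",(.643,-.03,.208))):
    p=np.array(p);print(n,proj(c,p),(proj(c,p+[0,0,.01])-proj(c,p)))
E
```

```text
plat NR [240.20069141 269.51241894] [-0.53442519 -2.3019876 ]
fence [276.85390954 288.06092986] [-0.30986044 -2.30589467]
foot [277.20907313 250.81067865] [-0.32278667 -2.69409337]
```

Emit:
arm_command(plan=[[[-0.04, 0, 0.05], -1], [[-0.08, 0, 0.1], -2], [[-0.08, 0, 0.1], -3], [[-0.08, 0, 0.1], -3]])

```text
time: 27.75
position: [0.5668, -0.1676, 0.0439]
tool_rot: [-0.164, 0.689, -0.687, 0.162]
ft_force: [-2.2, -0.0, 0.5]
grip_width: 0.0192
```

```bash
python3 cap.py scene s18; python3 st.py; python3 ftrk.py s18;  python3 cap.py wrist w31
```

```text
27.8 [-0.476  0.676  1.63  -0.     0.84   0.629] [ 0.5668 -0.1676  0.044 ] [-2.96  1.44  0.64] 0.019527291018174155
t 27.8 pos [ 0.5668 -0.1676  0.044 ] jaw rel jack -52.9241354309047 q6 0.63 F [-3.   1.4  0.6] Mz [0.26 0.73 0.3 ] w 0.019527291018174155
jack -0.005502307767946305 -0.15454469924446773
s18 stem (-0.09, -0.1, 0.995) fence [(-0.36, -4.09, 0.955), (-0.36, -4.09, 0.955)] plat [(-0.79, -3.77, 0.996), (-0.8, -3.76, 0.995)] housing (-0.02, -0.02, 0.998)
27.85 [-0.476  0.676  1.63   0.     0.84   0.629] [ 0.5669 -0.1676  0.044 ] [-4.09  1.26  0.95] 0.019251468709970604
```

View pics/w31.png

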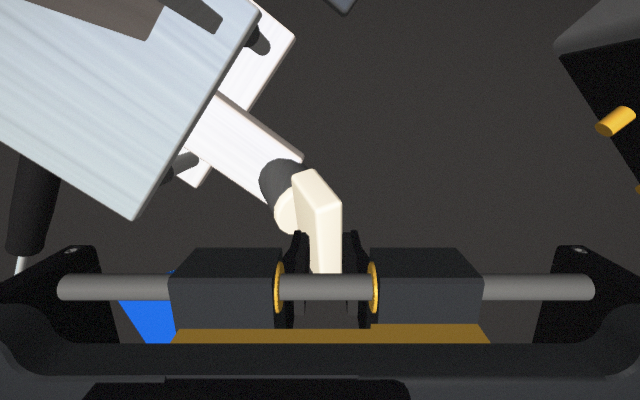

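Emit:
arm_command(plan=[[[-0.02, 0, 0], -1], [[-0.04, 0, 0.05], -2], [[-0.04, 0, 0.05], -3], [[-0.04, 0, 0.05], -3]])

```text
time: 28.25
position: [0.5657, -0.1666, 0.0452]
tool_rot: [-0.072, 0.705, -0.702, 0.07]
ft_force: [-3.7, 3.2, 1.7]
grip_width: 0.02
```

```bash
python3 cap.py scene s19; python3 st.py; python3 ftrk.py s19
```

```text
28.3 [-0.477  0.673  1.632  0.002  0.842  0.891] [ 0.5657 -0.1666  0.0452] [-3.83  2.91  2.81] 0.01940168872531419
t 28.3 pos [ 0.5657 -0.1666  0.0452] jaw rel jack -68.00611327947917 q6 0.89 F [-3.8  2.9  2.8] Mz [0.87 0.78 0.27] w 0.01940168872531419
jack -0.006828476471110921 -0.15379088398451468
s19 stem (-0.1, -0.21, 0.993) fence [(-0.41, -4.47, 0.957), (-0.41, -4.46, 0.957)] plat [(-0.1, -3.1, 0.889), (-0.11, -3.1, 0.889)] housing (-0.01, -0.01, 0.998)
```

Emit:
arm_command(plan=[[[-0.02, 0, 0], -1], [[-0.02, 0, 0.03], -2], [[-0.02, 0, 0.03], -2]])

```text
time: 28.6
position: [0.5653, -0.1658, 0.0462]
tool_rot: [-0.011, 0.709, -0.705, 0.008]
ft_force: [-3.5, 6.1, 4.2]
grip_width: 0.0197
```

```bash
python3 cap.py scene s20; python3 st.py; python3 ftrk.py s20
```

```text
28.65 [-0.476  0.671  1.633  0.003  0.843  1.065] [ 0.5653 -0.1658  0.0462] [-3.2   5.49  4.18] 0.019518348629575903
t 28.65 pos [ 0.5653 -0.1658  0.0462] jaw rel jack -78.02686021608082 q6 1.06 F [-3.2  5.5  4.2] Mz [1.32 0.74 0.3 ] w 0.019518348629575903
jack -0.007388019697574858 -0.15307249873405326
s20 stem (-0.17, -0.39, 0.986) fence [None, (-0.47, -4.77, 0.957)] plat [(2.24, -0.45, 0.804), (2.26, -0.46, 0.804)] housing (0.0, -0.01, 0.998)
```

Emit:
arm_command(plan=[[[0, 0, 0], 0], [[0, 0, 0], 0], [[0, 0, 0], 0], [[0, 0, 0], 0]], fingers=0.0)

```text
time: 29.05
position: [0.5684, -0.1696, 0.0465]
tool_rot: [0.008, -0.707, 0.708, -0.01]
ft_force: [0.5, 0.0, 0.3]
grip_width: 0.0405
```

Emit:
arm_command(plan=[[[0, 0, 0.5], 0], [[0, 0, 1.5], 0], [[0, -0.4, 3], 0], [[0, -1, 4.5], 0], [[0, -1, 5], 0]])

```text
time: 29.55
position: [0.5704, -0.1972, 0.1766]
tool_rot: [0.005, -0.705, 0.709, -0.012]
ft_force: [0.5, 0.2, -0.3]
grip_width: 0.0433
```

```bash
python3 cap.py scene s21; python3 st.py; python3 ftrk.py s21;python3 cap.py wrist w32; python3 -c "
import cv2
f=lambda n,o,r,k:cv2.imwrite(o,cv2.resize((255*(cv2.imread(n)[r[0]:r[1],r[2]:r[3]]/255.)**0.6).astype('uint8'),None,fx=k,fy=k,interpolation=cv2.INTER_CUBIC))
f('pics/s21.png','pics/s21b.png',(200,300,240,320),6)"
```

```text
29.6 [-0.517  0.504  1.509  0.     1.118  1.03 ] [ 0.5702 -0.1962  0.1767] [-0.25  0.04  1.94] 0.043600266539839706
t 29.6 pos [ 0.5702 -0.1962  0.1767] jaw rel jack -78.1894189066974 q6 1.03 F [-0.2  0.   1.9] Mz [ 0.07 -0.03  0.01] w 0.043600266539839706
jack 0.0030088870770375413 -0.18202314423940477
s21 stem (-0.18, -0.4, 0.987) fence [None, (-0.49, -4.75, 0.956)] plat [(-0.98, -4.51, 0.996), (-0.97, -4.51, 0.996)] housing (-0.01, -0.03, 0.998)
29.65 [-0.516  0.506  1.513  0.     1.116  1.03 ] [ 0.5688 -0.1949  0.1742] [-0.28  0.55  0.32] 0.04369333810917058
```

View pics/s21b.png

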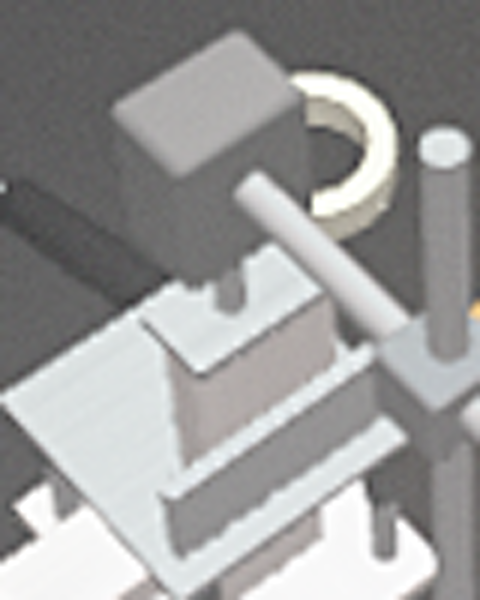

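View pics/w32.png

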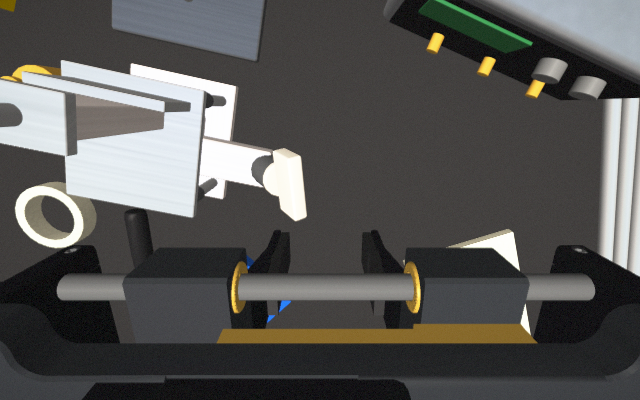

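```bash
python3 -c "
import cv2
f=lambda n,o,r,k:cv2.imwrite(o,cv2.resize((255*(cv2.imread(n)[r[0]:r[1],r[2]:r[3]]/255.)**0.6).astype('uint8'),None,fx=k,fy=k,interpolation=cv2.INTER_CUBIC))
f('pics/w32.png','pics/w32b.png',(50,220,0,220),3.5)"
```

View pics/w32b.png

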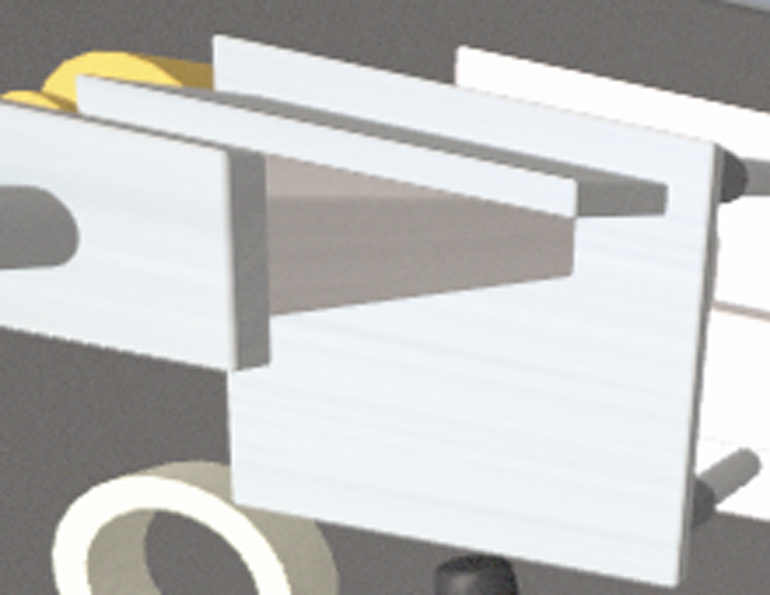

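Emit:
arm_command(plan=[[[0, 0.4, 0], 1.6], [[0, 0.8, 0], 3.2], [[0, 1, 0], 4.8], [[0, 1, 0], 6.4], [[0, 1, 0], 8]])

```text
time: 30.15
position: [0.5655, -0.167, 0.169]
tool_rot: [-0.254, 0.662, -0.659, 0.252]
ft_force: [0.1, -0.1, -0.5]
grip_width: 0.0433
```

Emit:
arm_command(plan=[[[0, 0.2, 0], 1.6], [[0.1, 0.4, 0], 3.2], [[0.1, 0.5, 0], 4.8], [[0.1, 0.5, 0], 6.4], [[0.1, 0.5, 0], 8]])

```text
time: 30.65
position: [0.568, -0.1547, 0.1689]
tool_rot: [-0.464, 0.536, -0.533, 0.463]
ft_force: [0.7, 0.3, -0.8]
grip_width: 0.0432
```

Emit:
arm_command(plan=[[[0, 0, 0], 1.6], [[0, 0, 0], 3.2], [[0, 0, 0], 4.8], [[0, 0, 0], 6.4], [[0, 0, 0], 8]])

```text
time: 31.15
position: [0.568, -0.1548, 0.1689]
tool_rot: [-0.618, 0.345, -0.342, 0.618]
ft_force: [-0.2, 0.2, -0.2]
grip_width: 0.0434
```

Emit:
arm_command(plan=[[[0, 0, 0], 1.6], [[0, 0, 0], 3.2], [[0, 0, 0], 3.5], [[0, 0, 0], 3.5], [[0, 0, 0], 3.5]])

```text
time: 31.65
position: [0.569, -0.1557, 0.1704]
tool_rot: [-0.662, 0.249, -0.248, 0.662]
ft_force: [0.3, 0.2, 0.6]
grip_width: 0.0432
```

```bash
python3 cap.py wrist w33; python3 st.py; python3 -c "
import cv2
f=lambda n,o,r,k:cv2.imwrite(o,cv2.resize((255*(cv2.imread(n)[r[0]:r[1],r[2]:r[3]]/255.)**0.6).astype('uint8'),None,fx=k,fy=k,interpolation=cv2.INTER_CUBIC))
f('pics/w33.png','pics/w33b.png',(110,280,430,640),3.6)"
```

```text
31.7 [-0.457  0.499  1.538  0.     1.105 -1.31 ] [ 0.5692 -0.1559  0.1706] [ 0.7   0.66 -1.34] 0.043415521590783754
t 31.7 pos [ 0.5692 -0.1559  0.1706] jaw rel jack 59.29970381904411 q6 -1.31 F [ 0.7  0.7 -1.3] Mz [ 0.02 -0.17  0.01] w 0.043415521590783754
jack -0.005323499744947436 -0.14257552651660413
```

View pics/w33b.png

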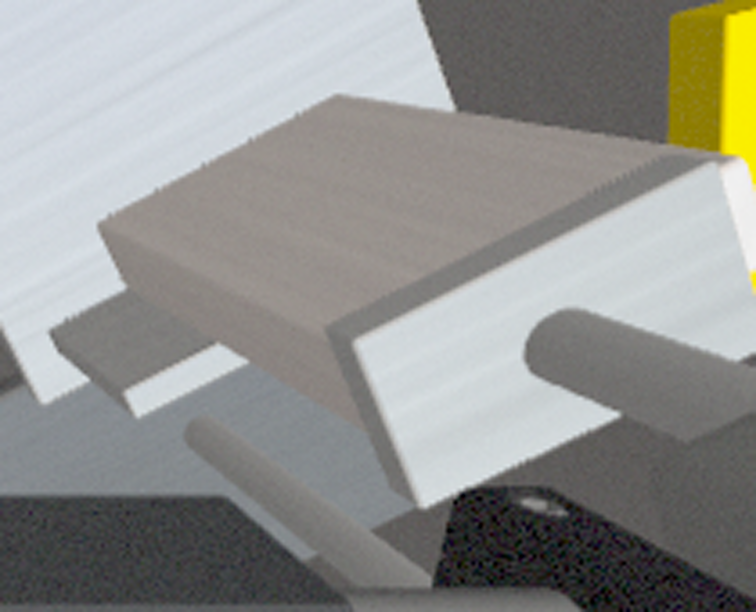

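```bash
python3 - <<'E'
from h import *; import pickle
a=pickle.load(open("pics/w18.pkl","rb"));b=pickle.load(open("pics/w33.pkl","rb"))
z=lambda u,v:((u+.5)/3.6-.5+430,(v+.5)/3.6-.5+110)
G=lambda c:cv2.cvtColor(c["pixels"],cv2.COLOR_RGB2GRAY).astype(np.float32)
# ECC of stem-base/foot-top patch w18->w33, and a static reference patch (jack base / stand base)
def ecc(box,g=(0,0)):
    y0,y1,x0,x1=box;M=np.float32([[1,0,x0+g[0]],[0,1,y0+g[1]]])
    cc,M=cv2.findTransformECC(G(a)[y0:y1,x0:x1],G(b),M,cv2.MOTION_TRANSLATION,(3,500,1e-7),None,3);return M[:,2]-[x0,y0],cc
box=(188,225,530,600) # foot top incl. stem base
d,cc=ecc(box); print("foot patch shift",d,cc)
p=np.array([575.,207.])
for h0 in(.208,.212):
    P=plane(a,p,h0)
    for dh in(0,.001,.002,.003,.004,.005): print(h0,dh,(proj(b,P+[0,0,dh])-p).round(2))
# static check: yellow block, weight
for n,bx,h in(("yellow",(112,150,612,640),.02),("weight",(50,105,535,600),.05)):
    d,cc=ecc(bx); q=np.array([(bx[2]+bx[3])/2,(bx[0]+bx[1])/2]); print(n,d.round(2),cc,"pred",(proj(b,plane(a,q,h))-q).round(2))
E
python3 cap.py scene s22; python3 ftrk.py s22
```

```text
foot patch shift [1.65039062 3.21652222] 0.9806480724762959
0.208 0 [-0.49  2.05]
0.208 0.001 [0.91 2.63]
0.208 0.002 [2.31 3.22]
0.208 0.003 [3.74 3.82]
0.208 0.004 [5.18 4.42]
0.208 0.005 [6.64 5.04]
0.212 0 [-0.54  2.19]
0.212 0.001 [0.89 2.79]
0.212 0.002 [2.34 3.39]
0.212 0.003 [3.8  4.01]
0.212 0.004 [5.28 4.63]
0.212 0.005 [6.77 5.26]
yellow [-0.01 -1.45] 0.9995043371053909 pred [-0.04 -1.33]
weight [-0.18 -0.9 ] 0.909051309646804 pred [-0.89 -0.27]
31.75 [-0.457  0.499  1.538  0.     1.105 -1.31 ] [ 0.5693 -0.156   0.1708] [0.12 0.06 0.35] 0.043228668760870156
s22 stem (-0.18, -0.38, 0.986) fence [None, (-0.49, -4.78, 0.956)] plat [(-0.73, -4.14, 0.975), (-0.73, -4.13, 0.975)] housing (-0.02, -0.02, 0.998)
```

```bash
python3 - <<'E'
from h import *; import pickle
z=lambda u,v:((u+.5)/3.6-.5+430,(v+.5)/3.6-.5+110)
x=np.array([.983,-.182,0]);y=np.array([.182,.983,0]);O=np.array([.6004,-.0166,0])
for n,pts in(("w18",(("bot robot -y",(70,205),.085),("bot robot +y",(290,85),.085),("top robot -y",(283,307),.185),("top robot +y",(632,135),.185),("top fence -y",(320,392),.185),("fence top robot -y",(22,308),.130),("fence top back -y",(95,380),.130))),
 ("w33",(("bot robot -y",(98,225),.1043),("bot robot +y",(338,95),.1043),("fence robot -y top",(50,335),.1493)))):
    c=pickle.load(open(f"pics/{n}.pkl","rb"))
    for m,p,h in pts:
        q=plane(c,z(*p),h)-O;print(n,m,round(q@x,4),round(q@y,4))
E
```

```text
w18 bot robot -y 0.0376 -0.0271
w18 bot robot +y 0.0369 0.0354
w18 top robot -y 0.0357 -0.0278
w18 top robot +y 0.0362 0.035
w18 top fence -y 0.0549 -0.0275
w18 fence top robot -y 0.0374 -0.0586
w18 fence top back -y 0.0628 -0.0507
w33 bot robot -y 0.0374 -0.0275
w33 bot robot +y 0.0373 0.0361
w33 fence robot -y top 0.0357 -0.0586
```

```bash
python3 -c "
from rig import hand_in
print(hand_in())"
```

```text
the job is handed in; nothing more can be done
None
```

The plate stands upright against the fence, its top edge is touching the sensor's foot, and I have handed the job in. It took about 32 s of the 72 s allowed. `hand_in()` gives no verdict, so what follows rests on my own checks.

**How it went**
- **Tipping:** I gripped the plate's overhanging end and pulled it up on end near the robot side of the platform. I then pushed it to the fence with the front of the gripper body. It tipped forward onto the fence on the way, and pushing at its foot brought it upright. The wrist force peaked at about 11 N there.
- **Raising:** Two tries at turning the knob with the fingers straddling the bar pushed the arm sideways (up to about 16 N) and turned the knob only about 25 degrees. Gripping the bar and turning it then raised the platform about 19.4 mm.

**Last checks**
- **Plate:** It is upright to about 1 degree, flush with the fence to about 2 mm, and about 4 mm off the fence's middle. The tilt and flush figures are from before the raise. The lower corners measured the same afterwards.
- **Foot:** It is pushed up 1.1 mm by the scene camera and about 1.7 mm by the wrist camera. The two disagree slightly, but both show contact well under 4 mm. The foot held still after I let go of the knob, and I could not measure the contact force itself.
- **Bystanders and robot:** I saw none of the bystanders shifted in the pictures, though I did not measure their positions at the end. The arm was clear of everything at hand-in.

**Mismatches with the given numbers**
- **Fingertips:** They sit about 30 mm behind the stated TCP, so the first grasp closed above the plate without touching it. I corrected for that afterwards.
- **Foot height:** My early two-view estimate of the gap was too small, about 11 mm against the real 17 to 18 mm. I therefore used tracking of the foot during the raise, not that estimate.

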